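Shut the steam vent of the counter screen with the hook pole

TASK

The steam vent in the glass screen on the meal counter is open. Take the hook pole from its rest, put its hook through the ring eye of the vent and pull the vent shut, firmly but gently, until its spring catch has gone over and the vent is fully home; then unhook the pole and lay it back in its rest as it was. Keep your hand off the screen and leave the tray, orange, carton and cup where they are.

Things in the scene. Friction and masses are not known exactly. Their poses are not given: they have to be found in the camera images.
- screen: Fixed aluminium-framed clear screen on the counter, 444 mm wide, 356 high, 30 deep, on foot plates 100 by 36 by 10 mm at its two ends. Origin: its middle at counter height. Its x axis points through it, away from the worker and the pole, who are on its -x side; y along it, z up. Vent opening: 388 mm wide, from 110 to 332 mm above the counter, under a head rail 30 mm deep.
- vent (a joint): Angle of the vent, rad: a bottom-hung sash 380 mm wide, 215 high, 14 thick, about 0.5 kg, in the screen's opening. 0 is shut, upright on its rubber seal (at home it may read down to -0.01); positive is open, top edge leaning to the screen's +x side, at most 1.05. Friction hinges hold it wherever it is left; swinging it takes 4 to 9 N at the ring eye.
- vent_hinge (a point): Middle of the vent's hinge line, 110 mm above the counter in the middle of the screen; the hinge line runs along the screen's y axis. Axes: the screen's.
- catch (a point): The vent's spring roller catch, in the head rail, 110 mm to the +y side of the screen's middle. Going shut, it resists from about 0.055 rad on, ever harder, until 16 to 20 N of pull at the ring eye get it over its crest at about 0.01 rad; then it draws the vent home and holds it there. A vent let go before that stays ajar. Home is a stiff stop. Axes: the screen's.
- eye (a point): Centre of the ring eye on the worker's side of the vent's top rail. Vent shut: 36 mm to the screen's -x side of the hinge line, 180 mm above it. Ring: 20 mm inner diameter, 5 mm bar; its plane lies along y and, shut, slopes down 0.35 rad away from the sash (open by a: up by a - 0.35). The bolt is sprung: it draws out of the sash up to 10 mm under pull. Over 25 N tears it out. Axes: the sash's.
- pole: Loose hook pole, 0.2 to 0.29 kg. Origin: on its axis in the wooden handle, where to grip it (it balances at x = 32 mm). x along the pole to the hook, z up as it lies in its rest. Handle flat-sided, 20 mm wide (y), 26 high (z), x = -120 to 50 mm. Then a steel rod 8.4 mm thick; at x = 262 to 280 it cranks up by 18 mm, at x = 300 it turns down into a prong ending at x = 295, z = -20 mm.
- hook (a point): Middle of the hook's prong, on the pole's axis at x = 298 mm; axes of the pole. The prong is 8.4 mm thick, leans 8 degrees, ends 20 mm below this point; the underside of the bend is 14 mm above it, its top 22 mm. When hooked well this point lies in the ring eye.
- pole_rest: Fixed steel rest of the pole: base plate 300 by 75 by 8 mm and two uprights, 12 mm thick, with open flared notches: at x = -95 mm for the handle (sides up to 106 mm above the counter) and x = 135 mm for the rod (sides up to 112 mm). Origin: at counter height below the seat; x runs along the lying pole towards its hook, z up.
- rest_seat (a point): Where the pole's origin lies when the pole is in its rest: 85 mm above the rest's origin; axes of the rest. The pole may lie up to 30 mm off along its length.
- meal_tray: Loose steel meal tray with compartments, 240 by 300 by 26 mm. Origin: centre of its underside. Bystander.
- orange: Loose orange, 64 mm in diameter, in a compartment of the tray. Origin: its underside as it starts. Bystander.
- drink_carton: Loose upright drink carton, 40 by 63 mm, 95 mm high. Origin: centre of its underside. Bystander.
- steel_cup: Loose steel cup, 72 mm across, 75 mm high. Origin: centre of its underside. Bystander.

How it is judged:
By the outcome, as a careful person would: the job done as asked, in the order asked, and still so for the second after the job is handed in, with the robot touching nothing.
It also fails if it takes over 67 s, if anything falls off the work surface, if the arm or the gripper's body presses on something with over 40 N, if the wrist force passes 120 N, or if a joint passes its speed limit or range.

ROBOT

A 7-joint arm with a two-finger parallel gripper is mounted at the origin on the work surface. World frame = base frame: x ahead of the robot, y to its left, z up, the work surface at z = 0. Lengths are in m, angles in rad, forces in N, time in s.
With the tool pointing down it reaches from about 0.425 to 0.875 m from the base axis. Payload 8.4 kg.
Tool frame: the origin (TCP) lies at the very end of the fingers, on their centre line; the grasp point (between the pads) lies 19 mm behind it (env.grip_point_offset is the z of the grasp point in the tool frame, in m); z points along the fingers, x is the direction in which the jaws open and shut, and the axes are right-handed (so a half turn about z gives the same grasp; the last joint's range is limited). The gripper opens to 85 mm and grips with 20 to 120 N. Pads are 22 mm wide; open, the fingers measure 114 mm over their backs; the gripper's body (76 mm by 85 mm) begins 54 mm behind the grasp point. The pads swing forward as they close: fully open they stand 13 mm farther back than shut.
Start: joints at [1.17, 0.333, 0.04, 1.465, -0.013, 1.343, -0.059], TCP at [0.193, -0.621, 0.231] pointing down, gripper open.
Joint ranges: [-2.58, 2.58], [-0.38, 2.09], [-1.3, 1.39], [0.25, 2.4], [-1.5, 4.64], [0.08, 2.09], [-2.65, 2.65]. Speed limits (rad/s): [2.22, 2.22, 2.79, 2.79, 3.14, 3.14, 3.14].

INTERFACE

Orientations are given as a 3x3 rotation matrix whose columns are the frame's x, y, z axes.
In Python, from plant import env gives the robot as it stands.
- The arm moves only by the tool arm_command, never from a script. Its argument "steps" is a list of rows, each an object with "twist": the turn, a rotation vector about the tool's x, y, z normalised to -1 to 1, where 1 is 5 degrees, a list of three; "dp": the shift along the tool's x, y, z normalised to -1 to 1, where 1 is 0.04 m, a list of three; "jaw": the opening, from 0 (shut) to 1 (fully open). A call has 1 to 20 rows; each row shifts and turns the commanded pose from where the row before left it, along the tool's axes as they then stand; what a row does not reach is not made up. A row lasts 1/10 s, in which the tool goes at most 50 mm and 8.59 degrees, less where a joint would pass 70% of its speed; a pose out of reach is approached as far as the arm can. A call with a number of a shift or a turn outside -1 to 1 is refused whole. A call with a gripper value outside its range is refused whole. The fingers move at their own pace and stop on an object; the grip force is fixed at half the most. Time passes only in rows, so rows that do not move let the fingers close. It gives the time, the measured TCP pose, the force and the opening at its end, in the units of the state.
- env.get_obs(): the state, without advancing time (a new reading comes with each control period).
- env.get_image(name): name is "scene" or "top" or "wrist"; returns a dict with "frame" (420x560x3 uint8, red, green, blue), "depth" (420x560 float32, m along the optical axis (not along the pixel's ray), 0 where there is no reading), "fx", "fy", "cx", "cy" (pixels), "R" (3x3) and "t" (3): a world point X has camera coordinates R X + t. Camera axes: x right, y down, z forward; pixel columns grow to the right and rows downward; lengths in m; the calibration is good to about 2 mm. A picture is of the moment at which its call begins.
- env.close_job(): hands the job in, once; it reports no verdict.
The state is a dict: "time_s": time; "joints": joint angles; "joint_velocities": joint speeds; "joint_torque": joint torques, N m; "position": TCP position; "tool_rot": TCP orientation; "ft_force": force on the tool from outside, world axes, zero at the start; "torque": the same for the moment, N m; "width": finger opening in m.
Only numpy, scipy, OpenCV 4.12 (cv2) and the standard library are available. Lean on these libraries where they do the work, as an engineer would, in place of code of your own. Each camera call takes 0.05 s, during which the arm holds its last target.

## Working session

There is one attempt and no reset: what is moved stays moved. The work goes in short steps, Python scripts to look and compute and a tool call to move; the robot and the scene stay as the last step left them, time stands still between calls to the robot, and variables do not carry over. Pictures are saved under pics/ and viewed, and the job is handed in when it is done.

Besides the shell and the picture viewer there is one more tool, called after "Request:" as name([rows], argument=value, ...), one row to a line, values as JSON. arm_command: Moves the arm, as the interface text tells. Its arguments: {"type":"object","properties":{"steps":{"type":"array"}},"required":["steps"]}

```bash
ls; mkdir -p pics
python3 - <<'E'
from plant import env
import cv2,numpy as np
o=env.get_obs()
for k,v in o.items(): print(k,np.round(v,4).tolist())
print(env.grip_point_offset)
for n in ["scene","top","wrist"]:
    im=env.get_image(n); cv2.imwrite(f"pics/{n}0.png",im["frame"][:,:,::-1]); np.savez(f"{n}0.npz",**im)
    print(n,im["fx"],im["cx"],im["cy"],np.round(im["R"],3).tolist(),np.round(im["t"],3))
E
```

```text
pics
time_s 0.0
joints [1.1698, 0.3339, 0.0399, 1.4663, -0.0134, 1.3433, -0.0585]
joint_velocities [-0.0015, 0.0002, -0.0006, -0.0001, -0.001, 0.0002, -0.001]
joint_torque [-0.002, -65.8557, 1.364, -40.5565, 0.0167, 0.0126, -0.0]
position [0.193, -0.6202, 0.2304]
tool_rot [[0.2972, -0.9548, -0.0006], [-0.9548, -0.2972, 0.0015], [-0.0016, 0.0001, -1.0]]
ft_force [-0.4581, 0.5978, 0.0854]
torque [0.0008, -0.0386, 0.026]
width 0.0854
-0.0187
scene 399.8581267594806 278.6565698864273 201.8448106820829 [[-0.236, 0.972, 0.017], [0.764, 0.196, -0.614], [-0.6, -0.132, -0.789]] [ 0.141 -0.314  1.331]
top 488.73588158530856 283.2620054583983 214.12436126407889 [[0.006, -1.0, -0.023], [-0.994, -0.003, -0.113], [0.113, 0.023, -0.993]] [0.004 0.612 1.263]
wrist 344.51232955135566 280.33658026457726 208.0197144313383 [[0.297, -0.955, -0.002], [-0.92, -0.287, 0.268], [-0.257, -0.078, -0.963]] [-0.649 -0.036  0.379]
```

View pics/scene0.png

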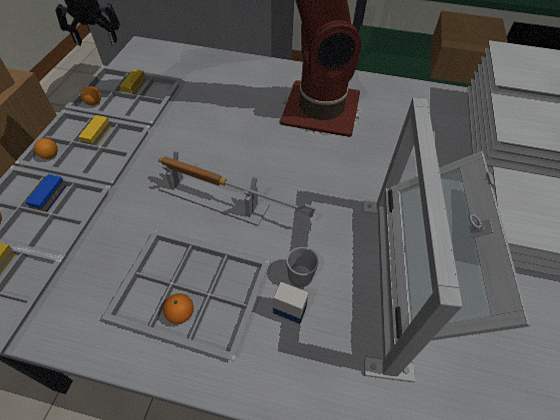

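View pics/top0.png

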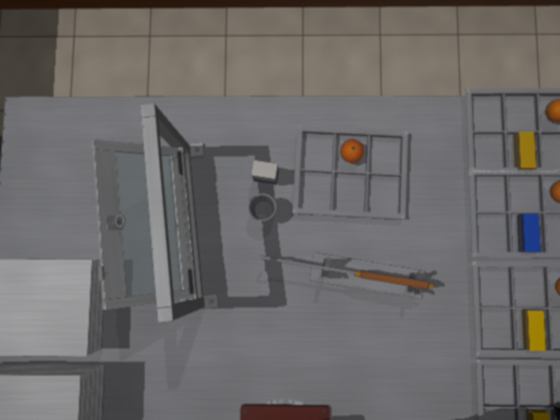

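View pics/wrist0.png

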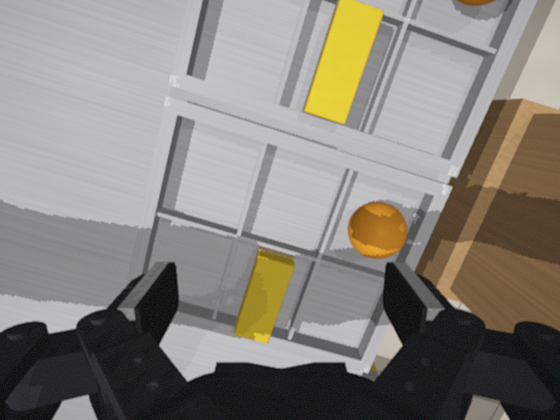

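The scene view shows the pole lying in its rest, with its hook at about (312,212) and its handle end at (162,160). The ring eye is at about (476,222) on the open sash. In the top view the hook is at (265,258), the handle end at (432,286) and the eye at (119,221). The screen's head rail runs from (150,108) to (165,315).

```bash
cat > h.py <<'E'
import numpy as np,cv2
def load(n): return dict(np.load(n+".npz"))
def cloud(im):
    d=im["depth"].astype(float); v,u=np.mgrid[0:d.shape[0],0:d.shape[1]]
    c=np.stack([(u-im["cx"])/im["fx"]*d,(v-im["cy"])/im["fy"]*d,d],-1)
    X=(c-im["t"])@im["R"]; X[d==0]=np.nan
    return X
def proj(im,P):
    c=np.asarray(P)@im["R"].T+im["t"]; return np.stack([c[...,0]/c[...,2]*im["fx"]+im["cx"],c[...,1]/c[...,2]*im["fy"]+im["cy"]],-1)
E
python3 - <<'E'
from h import *
np.set_printoptions(precision=4,suppress=True)
for n in ["top0","scene0"]:
    im=load(n); X=cloud(im); f=im["frame"].astype(int)
    print(n,"table z",np.nanmedian(X[...,2]))
    # handle: brown
    r,g,b=f[...,0],f[...,1],f[...,2]
    m=(r-b>50)&(X[...,2]>0.07)&(X[...,2]<0.13)&(np.abs(X[...,0]-.35)<.15)&(abs(X[...,1]+.15)<.3)
    P=X[m]; c=P.mean(0); w,V=np.linalg.eigh(np.cov((P-c).T)); d=V[:,2]; d=d*np.sign(d[1])
    s=(P-c)@d; print("handle",m.sum(),c,d,s.min(),s.max(), np.percentile(P[:,2],[5,50,95]), c+s.min()*d,c+s.max()*d)
    # region above table near rod
    m=(X[...,2]>0.02)&(X[...,2]<0.16)&(X[...,0]>.25)&(X[...,0]<.5)&(X[...,1]>-.45)&(X[...,1]<.1)&(r-b<40)
    P=X[m];s=(P-c)@d;
    lat=np.cross([0,0,1],d)
    for a in np.arange(-.1,.4,.02):
        k=(s>a)&(s<a+.02)
        if k.sum(): print(round(a,2),k.sum(),P[k][:,2].min(),P[k][:,2].max(),((P[k]-c)@lat).min(),((P[k]-c)@lat).max(),P[k][P[k][:,2].argmax()])
E
```

```text
top0 table z 0.00016192287880974286
handle 451 [ 0.4433 -0.2692  0.0964] [0.159  0.9873 0.0004] -0.09747346666618421 0.09648530686069152 [0.0907 0.0966 0.1008] [ 0.4278 -0.3654  0.0963] [ 0.4586 -0.1739  0.0964]
-0.1 9 0.08417961155769628 0.09848243422224613 -0.009157619263205968 0.008392313973275379 [ 0.4222 -0.3473  0.0985]
-0.08 67 0.06637327086352955 0.10630480351836925 -0.029137144589608248 0.03130882364690606 [ 0.403  -0.3277  0.1063]
-0.06 113 0.02023668940520923 0.10760278259159921 -0.030273950177037635 0.03170957373182309 [ 0.4078 -0.3202  0.1076]
-0.04 8 0.09173849585735747 0.09823361710130979 -0.009040032664868296 0.01042838949995174 [ 0.4487 -0.2916  0.0982]
-0.02 11 0.09113355308692724 0.09738380151429689 -0.009096449596821373 0.010445634456240737 [ 0.4339 -0.2693  0.0974]
0.0 11 0.09079929752519342 0.0989304267556757 -0.009023050798354448 0.01048043843633326 [ 0.4362 -0.2518  0.0989]
0.02 13 0.08987880217602805 0.09853560048333497 -0.009418993437896636 0.01049435470601402 [ 0.4558 -0.2449  0.0985]
0.04 14 0.08287435273253851 0.09804447458707169 -0.00940267604027197 0.01
[... 3758 characters left out ...]
5]
0.22 27 0.08114700804218895 0.09037513256302876 -0.0029272171152820584 0.005061828347174396 [ 0.4822 -0.0414  0.0904]
0.24 28 0.08267454338535259 0.09049406990947578 -0.0032008434856203075 0.0054949611037426755 [ 0.4846 -0.0257  0.0905]
0.26 28 0.08322116077372377 0.09024991613210527 -0.003189378279909901 0.006014372346522409 [ 0.4886 -0.0049  0.0902]
0.28 29 0.08249796063607623 0.10155078954438516 -0.002826774395659988 0.0057120340713414635 [0.4919 0.0296 0.1016]
0.3 31 0.06884772170251875 0.10885903546431215 -0.0026398820891276272 0.005878360826680706 [0.4952 0.0395 0.1089]
0.32 39 0.06765374215918966 0.10763350305799078 -0.0018952979717590471 0.005304811319575286 [0.4965 0.0542 0.1076]
```

```bash
python3 - <<'E'
import cv2
a=cv2.imread("pics/scene0.png"); 
c=cv2.resize(a[80:390,350:540],None,fx=1.9*1.0,fy=1.9,interpolation=cv2.INTER_CUBIC); d=cv2.resize(a[140:240,150:340],None,fx=2.2,fy=2.2)
cv2.imwrite("pics/s_screen.png",c);cv2.imwrite("pics/s_pole.png",cv2.resize(a[140:240,150:340],None,fx=4,fy=4,interpolation=cv2.INTER_CUBIC))
a=cv2.imread("pics/top0.png");cv2.imwrite("pics/t_screen.png",cv2.resize(a[95:325,85:285],None,fx=2.6,fy=2.6,interpolation=cv2.INTER_CUBIC))
E
python3 - <<'E'
from h import *
np.set_printoptions(precision=4,suppress=True)
c=np.array([.4433,-.2692,.0964]); d=np.array([.159,.9873,0]);d/=np.linalg.norm(d);lat=np.cross([0,0,1],d)
for n in ["top0","scene0"]:
    im=load(n); X=cloud(im); f=im["frame"].astype(int);r,b=f[...,0],f[...,2]
    Z=X-c; s=Z@d; l=Z@lat
    m=(abs(l)<.012)&(X[...,2]>.06)&(s>.25)&(s<.4)
    for a in np.arange(.26,.35,.005):
        k=m&(s>a)&(s<a+.005)
        if k.sum(): print(round(a,3),k.sum(),X[k][:,2].min(),X[k][:,2].max())
    print("smax",s[m].max())
    m=(abs(l)<.012)&(X[...,2]>.06)&(s<.12)&(s>-.12)
    for a in np.r_[np.arange(-.115,-.08,.005),np.arange(.07,.12,.005)]:
        k=m&(s>a)&(s<a+.005)
        if k.sum(): print(round(a,3),k.sum(),l[k].min(),l[k].max(),X[k][:,2].min(),X[k][:,2].max(),f[k].mean(0))
    # uprights
    for lo,hi in [(-.09,-.04),(.14,.19)]:
        m=(abs(l)>.014)&(abs(l)<.035)&(X[...,2]>.05)&(X[...,2]<.12)&(s>lo)&(s<hi)
        P=X[m]; print("upr",m.sum(),s[m].min(),s[m].max(),np.median(s[m]),l[m].min(),l[m].max(),P[:,2].max())
E
```

```text
0.26 6 0.08476686424733036 0.0925556922599624
0.265 8 0.08189496755137678 0.09245763490676366
0.27 6 0.08374288174093937 0.09282557292278512
0.275 6 0.08595576667552575 0.0910735947060533
0.28 8 0.08305870574544849 0.08794165113286555
0.285 6 0.08634524847876919 0.09366681458490694
0.29 6 0.08563158855808846 0.09261419298505819
0.295 8 0.08619213429476512 0.09813408180580678
0.3 6 0.09469299198323267 0.10077179316127938
0.305 7 0.09587298190879266 0.10491472828618006
0.31 8 0.10065937032946895 0.11045618060796601
0.315 6 0.10323436366666204 0.10812827621165366
0.32 7 0.10161847144649942 0.10829835175323271
0.325 8 0.09975992024819758 0.10789549952354505
0.33 6 0.10197115162409677 0.10811610112675132
0.335 3 0.10283044543346495 0.10423093720009881
smax 0.33662079826973923
-0.1 10 -0.003905355946707111 0.006298686423464706 0.08417961155769628 0.09132888700051198 [106.8  87.9  63.4]
-0.095 8 -0.0034583259027362112 0.004278385390280767 0.08477113616031828 0.09587654279956945 [114.75   85.5    42.125]
-0.09 8 -0.005086881513948784 0.005128370273595638 0.0883834925994448 0.0950341090860173
[... 3877 characters left out ...]
06951280019864872 0.08375247809763281 0.0910053428660179 [108.2857 108.5714 111.8571]
0.105 5 -0.0028760848029865302 0.0038755392047727065 0.08460680014428225 0.08927842258052036 [100.4 102.4 104.6]
0.11 7 -0.0037901464197410907 0.0023879514452012167 0.08204984792328464 0.08999766419687603 [101.4286 102.8571 105.    ]
0.115 6 -0.0035647058422152164 0.0020361901961312 0.08438004276760408 0.08962079225778125 [101.3333 102.3333 102.5   ]
upr 123 -0.07189948429962655 -0.056283821089614765 -0.06189039865693258 -0.02912826089385519 0.03306998316891144 0.1059894512004291
upr 137 0.1590434246303806 0.17249274397794034 0.16731444009812094 -0.027046623614694745 0.028244595884309994 0.11245802380023548
```

View pics/s_screen.png

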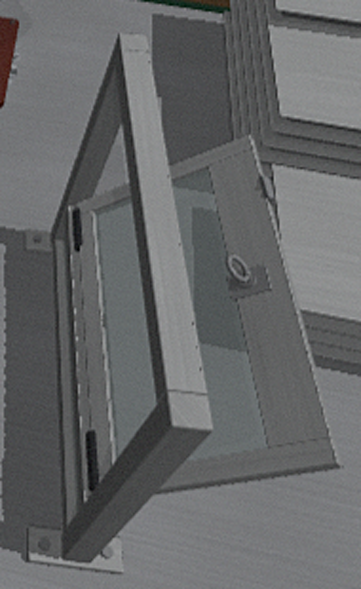

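View pics/s_pole.png

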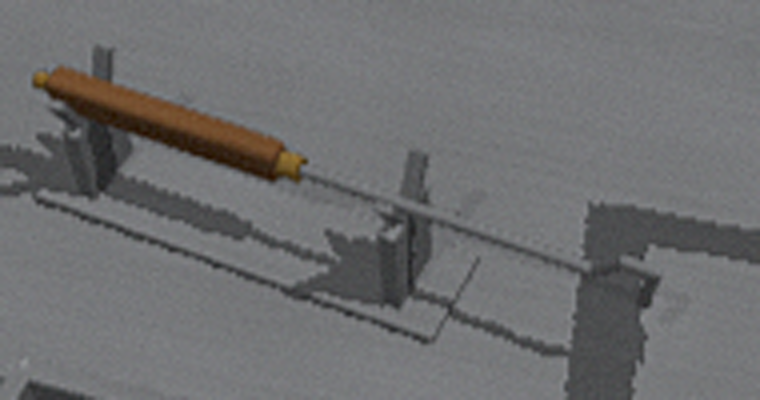

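View pics/t_screen.png

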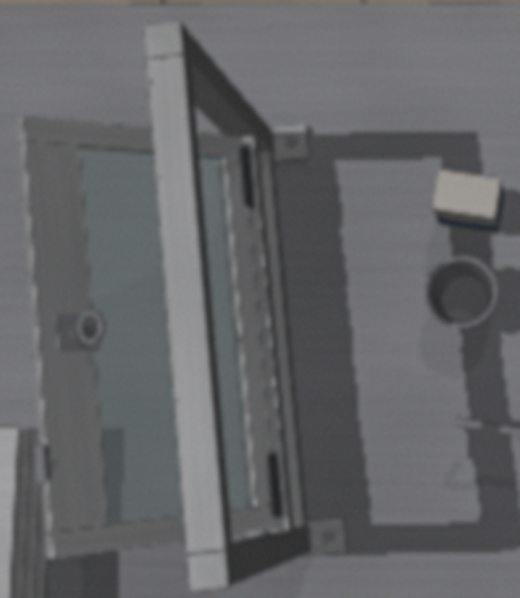

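Run:
```python
from h import *
np.set_printoptions(precision=4,suppress=True)
ax=[]
for n in ["top0","scene0"]:
    im=load(n); X=cloud(im)
    m=(abs(X[...,2]-.356)<.006)&(X[...,1]>.1)&(X[...,1]<.45)&(X[...,0]>.2)&(X[...,0]<.9)
    u,lab=cv2.connectedComponents(m.astype(np.uint8)); k=np.bincount(lab[m]).argmax(); m=lab==k
    P=X[m]; rect=cv2.minAreaRect(P[:,:2].astype(np.float32)); print(n,m.sum(),rect,P[:,2].mean(),cv2.boxPoints(rect))
    # feet: z ~0.01
    v=P[:,:2]-P[:,:2].mean(0); w,V=np.linalg.eigh(np.cov(v.T)); print("axis",V[:,1],"mean",P.mean(0))
    # sash
    for nm,(us,vs) in {"ringarea":((105,135),(205,240))}.items() if n=="top0" else {"ringarea":((462,492),(205,240))}.items():
        Q=X[vs[0]:vs[1],us[0]:us[1]]
        print(np.round(Q[::3,::3,2],3))
```

```text
top0 3331 ((0.5828976631164551, 0.25492048263549805), (0.4433910548686981, 0.03149636462330818), 6.71004056930542) 0.35578481836016007 [[0.3609 0.2447]
 [0.3646 0.2134]
 [0.8049 0.2652]
 [0.8012 0.2965]]
axis [-0.9931 -0.1174] mean [0.5775 0.2537 0.3558]
[[0.247 0.249 0.241 0.231 0.233 0.223 0.216 0.213 0.208 0.201]
 [0.25  0.243 0.239 0.237 0.232 0.223 0.216 0.214 0.206 0.203]
 [0.246 0.248 0.239 0.232 0.231 0.224 0.218 0.208 0.204 0.203]
 [0.249 0.248 0.241 0.236 0.233 0.22  0.222 0.214 0.21  0.202]
 [0.253 0.25  0.244 0.24  0.259 0.23  0.266 0.214 0.214 0.206]
 [0.255 0.251 0.242 0.246 0.253 0.229 0.268 0.216 0.209 0.202]
 [0.254 0.251 0.245 0.249 0.255 0.231 0.266 0.217 0.206 0.201]
 [0.254 0.249 0.244 0.24  0.263 0.262 0.225 0.214 0.212 0.201]
 [0.252 0.249 0.246 0.241 0.239 0.233 0.217 0.218 0.208 0.203]
 [0.255 0.247 0.242 0.241 0.237 0.231 0.219 0.214 0.207 0.204]
 [0.252   nan 0.248 0.241   nan 0.227 0.218 0.217 0.206 0.206]
 [0.254 0.249 0.243 0.239 0.231 0.23  0.218 0.218 0.211 0.207]]
scene0 4033 ((0.5834668874740601, 0.2532450556755066), (0.44539111852645874, 0.030993653
[... 225 characters left out ...]
0.253]
 [0.214 0.218 0.225 0.23  0.232 0.236 0.24  0.244 0.248 0.251]
 [0.21  0.217 0.22  0.228 0.23  0.235 0.241 0.244 0.248 0.25 ]
 [0.212 0.217 0.217 0.262 0.261 0.235 0.238 0.242 0.246 0.25 ]
 [0.209 0.216 0.22  0.263 0.253 0.257 0.237 0.243 0.242 0.249]
 [0.21  0.215 0.218 0.266 0.229 0.253 0.238 0.244 0.247 0.25 ]
 [0.21  0.215 0.219 0.262 0.261 0.234 0.255 0.241 0.245 0.249]
 [0.209 0.214 0.217 0.228 0.259 0.259 0.256 0.244 0.245 0.248]
 [0.209 0.212 0.215 0.227 0.23  0.238 0.242 0.243 0.245 0.247]
 [0.208 0.21  0.214 0.225 0.232 0.234 0.235 0.241 0.243 0.244]
 [0.207 0.211 0.213 0.225 0.228 0.234 0.235 0.236 0.24  0.242]
 [0.207 0.209 0.213 0.217 0.222 0.227 0.234 0.236 0.24  0.243]]
```

Run:
```python
from h import *
np.set_printoptions(precision=4,suppress=True)
xs=np.array([-.1175,.9931,0]);xs/=np.linalg.norm(xs); ys=np.cross([0,0,1],xs); S=np.array([.5832,.2541,0]);H=S+[0,0,.11]
for n,(us,vs) in {"top0":((85,150),(130,320)),"scene0":((455,530),(150,340))}.items():
    im=load(n); X=cloud(im); L=np.stack([(X-H)@xs,(X-H)@ys,X[...,2]-.11],-1)
    sub=np.zeros(X.shape[:2],bool); sub[vs[0]:vs[1],us[0]:us[1]]=1
    # eye: raise over plane
    m=sub&(L[...,2]>.05)&(L[...,2]<.2)&(abs(L[...,1])<.17)&(L[...,0]>.06)&(L[...,0]<.22)
    P=L[m]
    best=None
    for it in range(200):
        i=np.random.randint(len(P),size=2); 
        if np.hypot(*(P[i[0]]-P[i[1]])[[0,2]])<.02: continue
        t=(P[i[1]]-P[i[0]])[[0,2]];t/=np.hypot(*t); q=(P[:,[0,2]]-P[i[0]][[0,2]])@np.array([-t[1],t[0]]); c=(abs(q)<.003).sum()
        if best is None or c>best[0]: best=(c,abs(q)<.003)
    Q=P[best[1]][:,[0,2]]; mu=Q.mean(0); w,V=np.linalg.eigh(np.cov((Q-mu).T)); t=V[:,1]*np.sign(V[1,1]); a=np.arctan2(t[0],t[1])
    nn=np.array([-np.cos(a),np.sin(a)]); print(n,best[0],len(P),"a",a,"plane dist from hinge",mu@nn)
    off=L[...,[0,2]]@nn
    r=sub&(off>mu@nn+.012)&(off<.08)&(abs(L[...,1])<.05)&(L[...,2]>.05)
    R=X[r]; print(r.sum(),"ring mean",R.mean(0),"local",L[r].mean(0),L[r].min(0),L[r].max(0), np.argwhere(r).mean(0)[::-1])
    for aa in (a,):
        print("pred eye",-.036*np.cos(aa)+.18*np.sin(aa),.036*np.sin(aa)+.18*np.cos(aa))
    # sash extents along ys
    s=sub&(abs(off-mu@nn)<.004)&(L[...,2]>.05); print("sash y",np.percentile(L[s][:,1],[.5,99.5]))
```

```text
top0 5749 7593 a 0.7637125804666262 plane dist from hinge -0.0066612295327076665
73 ring mean [0.5695 0.3631 0.2599] local [0.1099 0.0008 0.1499] [ 0.0965 -0.0122  0.1408] [0.1274 0.0144 0.1585] [119.3288 221.0137]
pred eye 0.09848754614791883 0.1549070794178289
sash y [-0.187   0.1875]
scene0 6777 7836 a 0.7499573757266388 plane dist from hinge -0.008673791841861999
100 ring mean [0.5718 0.3605 0.2587] local [ 0.1071 -0.0011  0.1487] [ 0.0942 -0.0155  0.1373] [0.1224 0.0128 0.1561] [474.8  220.67]
pred eye 0.09634751769322364 0.15624709864299546
sash y [-0.1898  0.1846]
```

Run:
```python
from h import *
np.set_printoptions(precision=4,suppress=True)
xs=np.array([-.1175,.9931,0]);xs/=np.linalg.norm(xs); ys=np.cross([0,0,1],xs); H=np.array([.5832,.2541,.11])
T=load("top0");S=load("scene0")
def P(im): return np.diag([1,1,1])@np.array([[im["fx"],0,im["cx"]],[0,im["fy"],im["cy"]],[0,0,1]])@np.c_[im["R"],im["t"]]
def tri(a,b):
    X=cv2.triangulatePoints(P(T),P(S),np.array(a,float).reshape(2,1),np.array(b,float).reshape(2,1)).ravel();X=X[:3]/X[3]
    print(X,"local",(X-H)@xs,(X-H)@ys,X[2]-.11,"resid",proj(T,X)-a,proj(S,X)-b)
tri((119.6,221.2),(475.8,220.5))
tri((119.3,221.0),(475,220.5))
for a in (.76,.8,.83):
    x=-.036*np.cos(a)+.18*np.sin(a);z=.036*np.sin(a)+.18*np.cos(a);e=H+xs*x+[0,0,z];print(a,e,proj(T,e),proj(S,e))
for n,(u0,v0) in (("top",(105,205)),("scene",(460,205))):
    a=cv2.imread(f"pics/{n}0.png")[v0:v0+35,u0:u0+35]; cv2.imwrite(f"pics/ring_{n}.png",cv2.resize(a,None,fx=14,fy=14,interpolation=cv2.INTER_NEAREST))
```

```text
[0.5693 0.3634 0.2569] local 0.1101672664963195 0.0009165051232581097 0.1469057355417906 resid [0.0777 0.0098] [0.1322 0.0044]
[0.5697 0.3631 0.2572] local 0.10982147183507397 0.0006441015930499639 0.14715847538909194 resid [0.483  0.0589] [0.823  0.0246]
0.76 [0.5717 0.3513 0.2653] [123.8242 219.7861] [471.0325 217.5459]
0.8 [0.571  0.3574 0.2612] [121.7033 220.2886] [473.5705 219.1881]
0.83 [0.5704 0.3619 0.258 ] [120.1974 220.6645] [475.3659 220.4551]
```

View pics/ring_top.png

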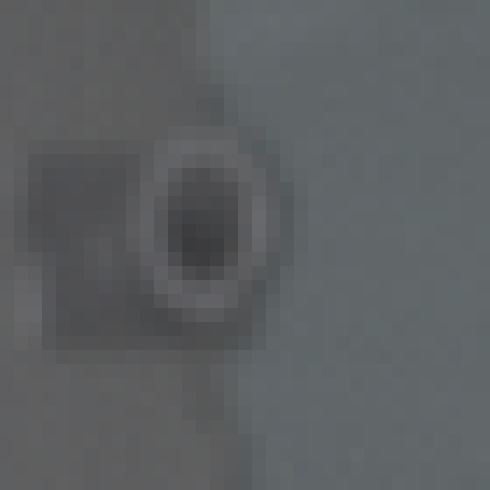

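View pics/ring_scene.png

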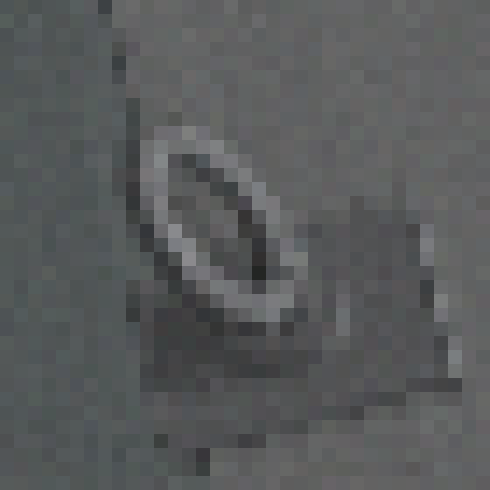

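The ring centre shows at top (119,220.4) and scene (475.5,220.2). That puts the eye at about (0.570, 0.363, 0.2575) with a vent angle of about 0.835. The pole origin is at (0.448,-0.238,0.085), lying along (0.159,0.987). I'll move above it.

Request:
arm_command([
  {"twist": [0,0,0],"dp": [-0.482,-0.596,0],"jaw": 1},
  {"twist": [0,0,0],"dp": [-0.482,-0.596,0],"jaw": 1},
  {"twist": [0,0,0],"dp": [-0.482,-0.596,0],"jaw": 1},
  {"twist": [0,0,0],"dp": [-0.482,-0.596,0],"jaw": 1},
  {"twist": [0,0,0],"dp": [-0.482,-0.596,0],"jaw": 1},
  {"twist": [0,0,0],"dp": [-0.482,-0.596,0],"jaw": 1},
  {"twist": [0,0,0],"dp": [-0.482,-0.596,0],"jaw": 1},
  {"twist": [0,0,0],"dp": [-0.482,-0.596,0],"jaw": 1},
  {"twist": [0,0,0],"dp": [-0.482,-0.596,0],"jaw": 1},
  {"twist": [0,0,0],"dp": [-0.482,-0.596,0],"jaw": 1},
  {"twist": [0,0,0],"dp": [-0.482,-0.596,0],"jaw": 1},
  {"twist": [0,0,0],"dp": [-0.482,-0.596,0],"jaw": 1},
  {"twist": [0,0,0],"dp": [-0.482,-0.596,0],"jaw": 1},
  {"twist": [0,0,0],"dp": [-0.482,-0.596,0],"jaw": 1},
  {"twist": [0,0,0],"dp": [-0.482,-0.596,0],"jaw": 1},
])

```text
time_s: 1.65
position: [0.4491, -0.237, 0.2312]
tool_rot: [[0.297, -0.955, -0.0], [-0.955, -0.297, 0.0], [-0.0, 0.0, -1.0]]
ft_force: [0.5, 0.2, 0.7]
width: 0.0854
```

Request:
arm_command([
  {"twist": [0,0,-0.848],"dp": [0,0,0],"jaw": 1},
  {"twist": [0,0,-0.848],"dp": [0,0,0],"jaw": 1},
  {"twist": [0,0,-0.848],"dp": [0,0,0],"jaw": 1},
  {"twist": [0,0,-0.848],"dp": [0,0,0],"jaw": 1},
  {"twist": [0,0,-0.848],"dp": [0,0,0],"jaw": 1},
  {"twist": [0,0,-0.848],"dp": [0,0,0],"jaw": 1},
  {"twist": [0,0,-0.848],"dp": [0,0,0],"jaw": 1},
  {"twist": [0,0,-0.848],"dp": [0,0,0],"jaw": 1},
  {"twist": [0,0,-0.848],"dp": [0,0,0],"jaw": 1},
  {"twist": [0,0,-0.848],"dp": [0,0,0],"jaw": 1},
  {"twist": [0,0,-0.848],"dp": [0,0,0],"jaw": 1},
  {"twist": [0,0,-0.848],"dp": [0,0,0],"jaw": 1},
  {"twist": [0,0,-0.848],"dp": [0,0,0],"jaw": 1},
  {"twist": [0,0,-0.848],"dp": [0,0,0],"jaw": 1},
  {"twist": [0,0,-0.848],"dp": [0,0,0],"jaw": 1},
  {"twist": [0,0,0],"dp": [0,0,0],"jaw": 1},
])

```text
time_s: 3.25
position: [0.4485, -0.2381, 0.2311]
tool_rot: [[0.988, -0.157, -0.0], [-0.157, -0.988, 0.0], [-0.0, -0.0, -1.0]]
ft_force: [0.4, 0.3, 0.2]
width: 0.0855
```

```bash
cat > snap.py <<'E'
import sys
from plant import env
from h import *
np.set_printoptions(precision=4,suppress=True)
def st():
    o=env.get_obs(); print("t",o["time_s"],"p",np.array(o["position"]),"F",np.array(o["ft_force"]),"T",np.array(o["torque"]),"w",round(float(o["width"]),4)); print(np.array(o["tool_rot"]).tolist()); print("j",np.array(o["joints"]));return o
def snap(tag,names):
    for n in names:
        im=env.get_image(n); np.savez(n+tag+".npz",**im); cv2.imwrite(f"pics/{n}{tag}.png",im["frame"][:,:,::-1])
if __name__=="__main__":
    st()
    if len(sys.argv)>2: snap(sys.argv[1],sys.argv[2].split(","))
E
python3 snap.py 1 wrist
python3 - <<'E'
from h import *
np.set_printoptions(precision=4,suppress=True)
im=load("wrist1");X=cloud(im);f=im["frame"].astype(int)
m=(f[...,0]-f[...,2]>40)&(X[...,2]>.07)&(X[...,2]<.13)&(np.abs(X[...,0]-.45)<.1)
P=X[m];c=P.mean(0);w,V=np.linalg.eigh(np.cov((P-c)[:,:2].T));print(m.sum(),c,V[:,1],np.percentile(P[:,2],[5,50,95]))
E
```

```text
t 3.25 p [ 0.4485 -0.2381  0.2311] F [0.4184 0.27   0.2116] T [ 0.0052 -0.0442 -0.0353] w 0.0855
[[0.9875670563987103, -0.157197800572398, -0.0004007632554892585], [-0.15719769582927592, -0.9875671144451175, 0.0002808781063027181], [-0.00043993403233891844, -0.00021438690431227215, -0.999999880248144]]
j [ 0.7302  0.0642 -0.3425  1.7892  0.0223  1.2924  0.2243]
4509 [ 0.4429 -0.2608  0.0972] [0.1616 0.9869] [0.0923 0.0979 0.0992]
```

View pics/wrist1.png

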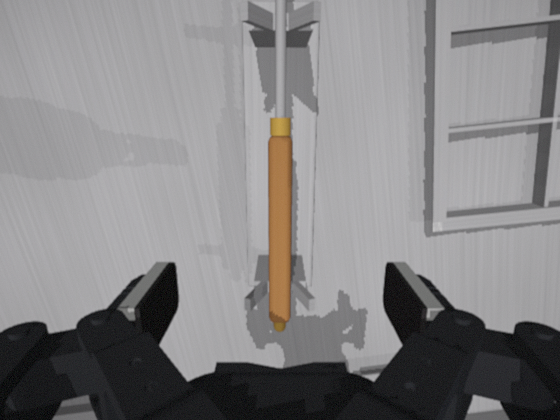

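The wrist view shows the handle centred between the jaws (column 280) and parallel to the tool axis. Now I'll descend and grip.

Request:
arm_command([
  {"twist": [0,0,0],"dp": [0,0,0.5],"jaw": 1},
  {"twist": [0,0,0],"dp": [0,0,0.5],"jaw": 1},
  {"twist": [0,0,0],"dp": [0,0,0.5],"jaw": 1},
  {"twist": [0,0,0],"dp": [0,0,0.5],"jaw": 1},
  {"twist": [0,0,0],"dp": [0,0,0.5],"jaw": 1},
  {"twist": [0,0,0],"dp": [0,0,0.5],"jaw": 1},
  {"twist": [0,0,0],"dp": [0,0,0.4],"jaw": 1},
  {"twist": [0,0,0],"dp": [0,0,0.4],"jaw": 1},
  {"twist": [0,0,0],"dp": [0,0,0.3],"jaw": 1},
  {"twist": [0,0,0],"dp": [0,0,0],"jaw": 1},
  {"twist": [0,0,0],"dp": [0,0,0],"jaw": 0.5},
  {"twist": [0,0,0],"dp": [0,0,0],"jaw": 0},
  {"twist": [0,0,0],"dp": [0,0,0],"jaw": 0},
  {"twist": [0,0,0],"dp": [0,0,0],"jaw": 0},
  {"twist": [0,0,0],"dp": [0,0,0],"jaw": 0},
  {"twist": [0,0,0],"dp": [0,0,0],"jaw": 0},
  {"twist": [0,0,0],"dp": [0,0,0],"jaw": 0},
  {"twist": [0,0,0],"dp": [0,0,0],"jaw": 0},
])

```text
time_s: 5.1
position: [0.449, -0.2384, 0.0679]
tool_rot: [[0.987, -0.158, 0.001], [-0.158, -0.987, -0.0], [0.001, 0.0, -1.0]]
ft_force: [-0.8, -0.0, 5.7]
width: 0.0189
```

```bash
python3 snap.py 2 top,scene
```

```text
t 5.1 p [ 0.449  -0.2384  0.0679] F [-0.8172 -0.0214  5.7204] T [ 0.1252  0.2711 -0.0302] w 0.0189
[[0.9873589407539232, -0.15849857577373447, 0.0007235958736278317], [-0.1584982952251498, -0.9873591572051105, -0.00043022544701837545], [0.0007826391325561101, 0.0003100982292514564, -0.9999996456574752]]
j [ 0.7102  0.2238 -0.3419  1.9747  0.0913  0.9568  0.1643]
```

Request:
arm_command([
  {"twist": [0,0,0],"dp": [0,0,-0.2],"jaw": 0},
  {"twist": [0,0,0],"dp": [0,0,-0.3],"jaw": 0},
  {"twist": [0,0,0],"dp": [0,0,-0.5],"jaw": 0},
  {"twist": [0,0,0],"dp": [0,0,-0.5],"jaw": 0},
  {"twist": [0,0,0],"dp": [0,0,-0.5],"jaw": 0},
  {"twist": [0,0,0],"dp": [0,0,-0.5],"jaw": 0},
  {"twist": [0,0,0],"dp": [0,0,-0.5],"jaw": 0},
  {"twist": [0,0,0],"dp": [0,0,-0.5],"jaw": 0},
  {"twist": [0,0,0],"dp": [0,0,-0.5],"jaw": 0},
  {"twist": [0,0,0],"dp": [0,0,-0.5],"jaw": 0},
  {"twist": [0,0,0],"dp": [0,0,-0.5],"jaw": 0},
  {"twist": [0,0,0],"dp": [0,0,-0.3],"jaw": 0},
  {"twist": [0,0,0],"dp": [0,0,0],"jaw": 0},
  {"twist": [0,0,0],"dp": [0,0,0],"jaw": 0},
])

```text
time_s: 6.6
position: [0.4484, -0.2381, 0.2788]
tool_rot: [[0.987, -0.158, -0.0], [-0.158, -0.987, 0.0], [-0.0, -0.0, -1.0]]
ft_force: [-0.1, -0.9, -3.2]
width: 0.0192
```

```bash
python3 snap.py 3 top,scene
python3 - <<'E'
import cv2,numpy as np
a=cv2.imread("pics/top3.png")[140:340,190:470];b=cv2.imread("pics/scene3.png")[60:260,140:420]
cv2.imwrite("pics/c3.png",cv2.resize(np.vstack([a,b]),None,fx=1.5,fy=1.5))
E
```

```text
t 6.6 p [ 0.4484 -0.2381  0.2788] F [-0.1376 -0.9252 -3.207 ] T [-0.1261  0.0544 -0.0301] w 0.0192
[[0.9873861157522248, -0.15833019167473586, -0.00045697262031212213], [-0.15833010251602395, -0.9873862100838169, 0.00022532994028604233], [-0.0004868849963175851, -0.00015013513268068369, -0.9999998702012126]]
j [ 0.7332  0.0401 -0.3408  1.716   0.0136  1.3883  0.2311]
```

View pics/c3.png

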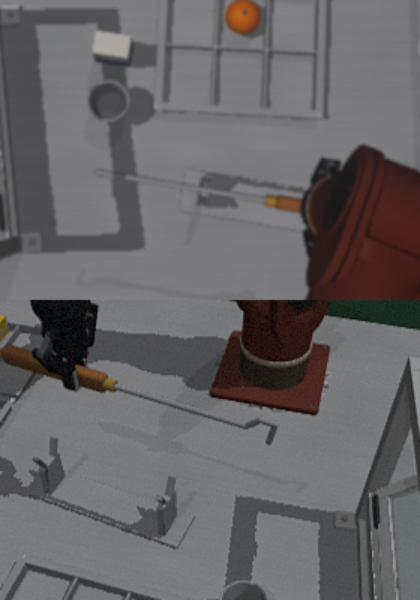

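The pole is held and clear of the rest, with its hook prong pointing down at about (270,430) in the crop. Next I'll measure its pose relative to the tool.

```bash
cat > pole.py <<'E'
from h import *
def polefit(tag,p,R,names=("top","scene")):
    # expected pole frame: x=-tool y, z=-tool z, y = tool x*? origin = p + R@[0,0,-.0187]
    p=np.array(p);R=np.array(R); o=p+R@[0,0,-.0187]; ex=-R[:,1]; ez=-R[:,2]; ey=np.cross(ez,ex)
    for n in names:
        im=load(n+tag);X=cloud(im);L=np.stack([(X-o)@ex,(X-o)@ey,(X-o)@ez],-1)
        m=(L[...,0]>.09)&(L[...,0]<.255)&(abs(L[...,1])<.015)&(abs(L[...,2])<.03)
        P=L[m]; 
        if len(P)<10: print(n,"few");continue
        fy=np.polyfit(P[:,0],P[:,1],1);fz=np.polyfit(P[:,0],P[:,2],1)
        h=(L[...,0]>.255)&(L[...,0]<.33)&(abs(L[...,1])<.02)&(abs(L[...,2])<.045);Q=L[h]
        print(n,m.sum(),"slope y,z",fy[0],fz[0],"at298 y,z(top surf ~+.003)",np.polyval(fy,.298),np.polyval(fz,.298),"tip x",np.sort(Q[:,0])[-3:] if len(Q) else None,"hook z",Q[:,2].min() if len(Q) else None,Q[:,2].max() if len(Q) else None)
E
python3 - <<'E'
from pole import *
np.set_printoptions(precision=4,suppress=True)
polefit("3",[.4484,-.2381,.2788],[[0.98739,-.15833,-.00046],[-.15833,-.98739,.00023],[-.0005,-.0002,-1]])
E
```

```text
top 322 slope y,z 0.0013820732840043525 0.005054677026219675 at298 y,z(top surf ~+.003) 0.0004992613178905675 0.0014660043097949485 tip x [0.3038 0.3044 0.3047] hook z -0.0031444794158800994 0.023453488855883733
scene 315 slope y,z -0.0005048443002461258 -0.0015823916761280356 at298 y,z(top surf ~+.003) -0.0016129603581750047 -0.001038210441173761 tip x [0.3031 0.3034 0.3036] hook z -0.021222708407392946 0.02007886880067616
```

Request:
arm_command([
  {"twist": [0,0,-0.317],"dp": [0,0,0],"jaw": 0},
  {"twist": [0,0,-0.634],"dp": [0,0,0],"jaw": 0},
  {"twist": [0,0,-0.634],"dp": [0,0,0],"jaw": 0},
  {"twist": [0,0,-0.634],"dp": [0,0,0],"jaw": 0},
  {"twist": [0,0,-0.634],"dp": [0,0,0],"jaw": 0},
  {"twist": [0,0,-0.317],"dp": [0,0,0],"jaw": 0},
  {"twist": [0,0,0],"dp": [0.24,-0.12,0],"jaw": 0},
  {"twist": [0,0,0],"dp": [0.48,-0.237,0],"jaw": 0},
  {"twist": [0,0,0],"dp": [0.48,-0.237,0],"jaw": 0},
  {"twist": [0,0,0],"dp": [0.48,-0.237,0],"jaw": 0},
  {"twist": [0,0,0],"dp": [0.48,-0.237,0],"jaw": 0},
  {"twist": [0,0,0],"dp": [0.48,-0.237,0],"jaw": 0},
  {"twist": [0,0,0],"dp": [0.48,-0.237,0],"jaw": 0},
  {"twist": [0,0,0],"dp": [0.48,-0.237,0],"jaw": 0},
  {"twist": [0,0,0],"dp": [0.48,-0.237,0],"jaw": 0},
  {"twist": [0,0,0],"dp": [0.48,-0.237,0],"jaw": 0},
  {"twist": [0,0,0],"dp": [0.24,-0.12,0],"jaw": 0},
  {"twist": [0,0,0],"dp": [0,0,0],"jaw": 0},
  {"twist": [0,0,0],"dp": [0,0,0],"jaw": 0},
])

```text
time_s: 8.6
position: [0.6279, -0.1217, 0.279]
tool_rot: [[0.993, 0.117, -0.001], [0.117, -0.993, -0.0], [-0.001, -0.0, -1.0]]
ft_force: [-1.0, -0.3, -2.2]
width: 0.0192
```

```bash
python3 snap.py 4 top,scene
python3 - <<'E'
import cv2,numpy as np
a=cv2.imread("pics/top4.png")[100:340,80:380];b=cv2.imread("pics/scene4.png")[60:300,240:540]
cv2.imwrite("pics/c4.png",cv2.resize(np.vstack([a,b]),None,fx=1.25,fy=1.25))
from plant import env
from pole import *
np.set_printoptions(precision=4,suppress=True)
o=env.get_obs();polefit("4",o["position"],o["tool_rot"])
E
```

```text
t 8.6 p [ 0.6279 -0.1217  0.279 ] F [-0.9782 -0.3007 -2.2412] T [-0.1113  0.0151  0.0302] w 0.0192
[[0.9931285609686035, 0.11702605949397772, -0.0007501918039817206], [0.1170260369602337, -0.9931288442066432, -7.401458696031409e-05], [-0.0007536987546787165, -1.4285973541449546e-05, -0.9999997158670086]]
j [ 0.4713  0.331  -0.4577  1.3979  0.1453  1.4467  0.1345]
top 307 slope y,z 0.0027321658355224706 0.0023026416883695135 at298 y,z(top surf ~+.003) 0.0006698476527519488 0.0011055184281572401 tip x [0.3051 0.3053 0.3054] hook z -0.01834372554391213 0.022776630385688404
scene 418 slope y,z -7.31749966194016e-05 -0.002049766936581437 at298 y,z(top surf ~+.003) -0.001488999746090605 -0.0007095254990557203 tip x [0.3024 0.3026 0.3031] hook z -0.021393582528184876 0.02087251839717424
```

View pics/c4.png

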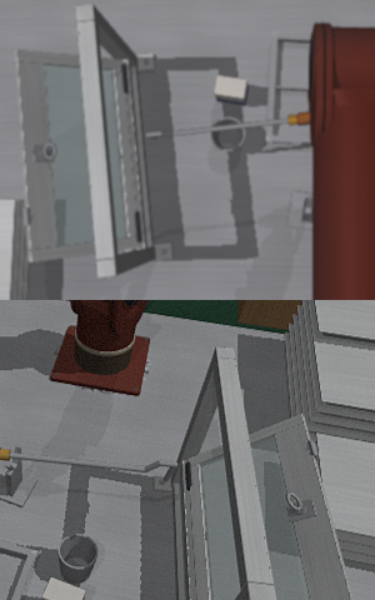

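The top view has the hook at about (150,135) in the crop, lined up with the eye. The scene view has it in front of the opening and below the rail. Advancing through the opening.

Request:
arm_command([
  {"twist": [0,0,0],"dp": [0,-0.25,0],"jaw": 0},
  {"twist": [0,0,0],"dp": [0,-0.5,0],"jaw": 0},
  {"twist": [0,0,0],"dp": [0,-0.5,0],"jaw": 0},
  {"twist": [0,0,0],"dp": [0,-0.5,0],"jaw": 0},
  {"twist": [0,0,0],"dp": [0,-0.5,0],"jaw": 0},
  {"twist": [0,0,0],"dp": [0,-0.5,0],"jaw": 0},
  {"twist": [0,0,0],"dp": [0,-0.5,0],"jaw": 0},
  {"twist": [0,0,0],"dp": [0,-0.5,0],"jaw": 0},
  {"twist": [0,0,0],"dp": [0,-0.5,0],"jaw": 0},
  {"twist": [0,0,0],"dp": [0,-0.25,0],"jaw": 0},
  {"twist": [0,0,0],"dp": [0,-0.25,0],"jaw": 0},
  {"twist": [0,0,0],"dp": [0,0,0],"jaw": 0},
  {"twist": [0,0,0],"dp": [0,0,0],"jaw": 0},
])

```text
time_s: 10.0
position: [0.606, 0.0665, 0.2794]
tool_rot: [[0.993, 0.117, 0.0], [0.117, -0.993, -0.0], [0.0, 0.0, -1.0]]
ft_force: [0.3, 0.4, -2.0]
width: 0.0191
```

```bash
python3 snap.py 5 top,scene
python3 - <<'E'
import cv2,numpy as np
a=cv2.imread("pics/top5.png")[190:250,90:180];b=cv2.imread("pics/scene5.png")[180:240,430:520]
cv2.imwrite("pics/c5.png",cv2.resize(np.vstack([a,b]),None,fx=5,fy=5,interpolation=cv2.INTER_CUBIC))
from plant import env
from pole import *
np.set_printoptions(precision=4,suppress=True)
o=env.get_obs();polefit("5",o["position"],o["tool_rot"])
p=np.array(o["position"]);R=np.array(o["tool_rot"])
hk=p+R@[0,-.298,-.016]; tip=hk+[0,0,-.02]-R@[0,-.003,0]
for n in("top5","scene5"): print(n,"hook",proj(load(n),hk),"tip",proj(load(n),tip),"eye",proj(load(n),np.array([.5702,.3627,.2575])))
print(hk)
E
```

```text
t 10.0 p [0.606  0.0665 0.2794] F [ 0.2559  0.3593 -2.0476] T [-0.087  -0.0529  0.006 ] w 0.0191
[[0.9931781462024997, 0.1166068850039309, 6.538689435070226e-05], [0.11660690310877139, -0.9931780231734744, -0.0004944012650563136], [7.290235012339812e-06, 0.0004986530951629679, -0.9999998756459638]]
j [ 0.2631  0.2798 -0.5534  1.4716  0.1476  1.4318 -0.1764]
top 198 slope y,z 0.003782309788751597 0.0018704380022529657 at298 y,z(top surf ~+.003) 0.0011745538984829582 0.00134044402656167 tip x [0.3274 0.3292 0.33  ] hook z -0.04491608649691736 0.023712224829243133
scene 328 slope y,z 0.0005157592328914346 -0.0021669310459131405 at298 y,z(top surf ~+.003) -0.0014750157626057506 -0.0007718749378819436 tip x [0.3091 0.3097 0.3099] hook z -0.044904848899991474 0.020692460700198916
top5 hook [113.9955 218.3886] tip [118.7382 219.1953] eye [119.9117 220.7994]
scene5 hook [483.9851 208.8838] tip [477.6154 215.3485] eye [475.6994 220.6088]
[0.5716 0.362  0.2951]
```

View pics/c5.png

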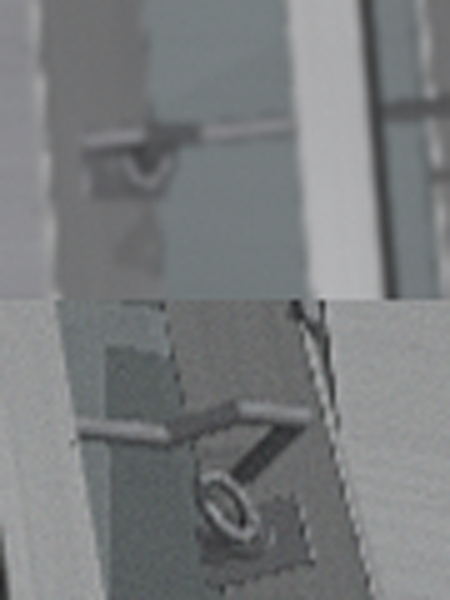

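In the scene view the prong tip sits directly over the ring opening, at about (240,475) in the crop against a ring centre of (228,500). After a small correction I'll go down.

Request:
arm_command([
  {"twist": [0,0,0],"dp": [-0.035,-0.08,0],"jaw": 0},
  {"twist": [0,0,0],"dp": [0,0,0.1],"jaw": 0},
  {"twist": [0,0,0],"dp": [0,0,0.1],"jaw": 0},
  {"twist": [0,0,0],"dp": [0,0,0.1],"jaw": 0},
  {"twist": [0,0,0],"dp": [0,0,0.1],"jaw": 0},
  {"twist": [0,0,0],"dp": [0,0,0.1],"jaw": 0},
  {"twist": [0,0,0],"dp": [0,0,0],"jaw": 0},
])

```text
time_s: 10.8
position: [0.6038, 0.0702, 0.2585]
tool_rot: [[0.993, 0.117, -0.001], [0.117, -0.993, -0.0], [-0.001, -0.0, -1.0]]
ft_force: [0.4, -0.2, -2.6]
width: 0.0193
```

```bash
python3 snap.py 6 top,scene
python3 - <<'E'
import cv2,numpy as np
a=cv2.imread("pics/top6.png")[190:250,90:180];b=cv2.imread("pics/scene6.png")[180:240,430:520]
cv2.imwrite("pics/c6.png",cv2.resize(np.vstack([a,b]),None,fx=5,fy=5,interpolation=cv2.INTER_CUBIC))
E
```

```text
t 10.8 p [0.6038 0.0702 0.2585] F [ 0.3695 -0.1875 -2.6029] T [-0.0691 -0.0473 -0.0107] w 0.0193
[[0.9930954142371942, 0.11730422448094678, -0.0011032406715217643], [0.11730418779596685, -0.993096026523627, -9.812498149404111e-05], [-0.0011071344020439568, -3.196728177247555e-05, -0.9999993866155662]]
j [ 0.2606  0.2856 -0.5551  1.5076  0.1512  1.3926 -0.1858]
```

View pics/c6.png

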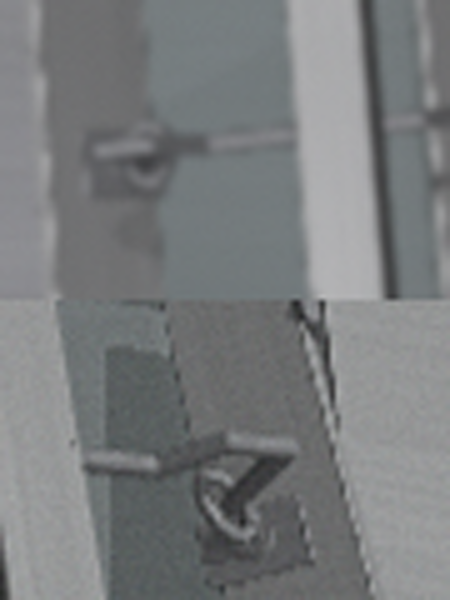

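The prong tip is now entering the ring (scene crop about (235,500)) and no contact force shows. I'll keep going down.

Request:
arm_command([
  {"twist": [0,0,0],"dp": [0,0,0.1],"jaw": 0},
  {"twist": [0,0,0],"dp": [0,0,0.1],"jaw": 0},
  {"twist": [0,0,0],"dp": [0,0,0.1],"jaw": 0},
  {"twist": [0,0,0],"dp": [0,0,0.1],"jaw": 0},
  {"twist": [0,0,0],"dp": [0,0,0.05],"jaw": 0},
  {"twist": [0,0,0],"dp": [0,0,0],"jaw": 0},
])

```text
time_s: 11.5
position: [0.604, 0.07, 0.2409]
tool_rot: [[0.993, 0.117, -0.001], [0.117, -0.993, -0.0], [-0.001, 0.0, -1.0]]
ft_force: [-0.2, -0.8, -2.8]
width: 0.0192
```

```bash
python3 snap.py 7 top,scene
python3 - <<'E'
import cv2,numpy as np
a=cv2.imread("pics/top7.png")[190:250,90:180];b=cv2.imread("pics/scene7.png")[180:240,430:520]
cv2.imwrite("pics/c7.png",cv2.resize(np.vstack([a,b]),None,fx=5,fy=5,interpolation=cv2.INTER_CUBIC))
E
```

```text
t 11.5 p [0.604  0.07   0.2409] F [-0.1911 -0.7622 -2.8411] T [-0.2605  0.1014  0.0909] w 0.0192
[[0.993105793203752, 0.11721980480638175, -0.0006331400320443788], [0.11721968640689029, -0.9931059843887902, -0.00022111047576022324], [-0.0006546936815887275, 0.00014536961840761408, -0.9999997751219033]]
j [ 0.2605  0.2939 -0.554   1.5339  0.1566  1.359  -0.1899]
```

View pics/c7.png

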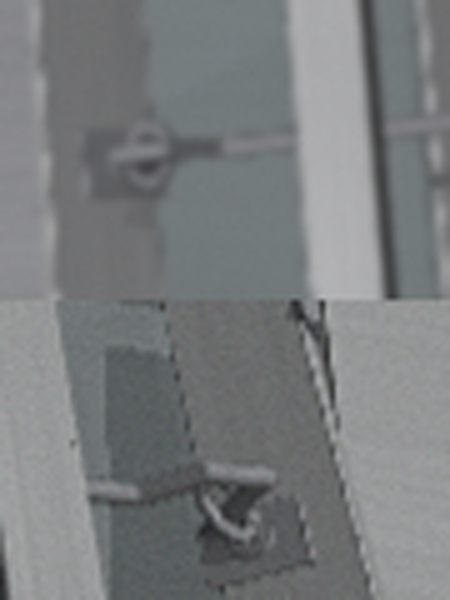

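The hook is seated in the ring: the top crop shows the bend crossing the ring at (140,150). I'll take up the slack gently and then follow the arc.

Request:
arm_command([
  {"twist": [0,0,0],"dp": [0,0.06,0],"jaw": 0},
  {"twist": [0,0,0],"dp": [0,0.06,0],"jaw": 0},
  {"twist": [0,0,0],"dp": [0,0.06,0],"jaw": 0},
  {"twist": [0,0,0],"dp": [0,0.05,0],"jaw": 0},
  {"twist": [0,0,0],"dp": [0,0.04,-0.02],"jaw": 0},
  {"twist": [0,0,0],"dp": [0,0.04,-0.025],"jaw": 0},
])

```text
time_s: 12.2
position: [0.6054, 0.0595, 0.2432]
tool_rot: [[0.993, 0.119, -0.0], [0.119, -0.993, 0.002], [0.0, -0.002, -1.0]]
ft_force: [0.0, 7.5, -3.4]
width: 0.0189
```

Request:
arm_command([
  {"twist": [0,0,0],"dp": [0,0.1,-0.064],"jaw": 0},
  {"twist": [0,0,0],"dp": [0,0.1,-0.062],"jaw": 0},
  {"twist": [0,0,0],"dp": [0,0.1,-0.06],"jaw": 0},
  {"twist": [0,0,0],"dp": [0,0.1,-0.056],"jaw": 0},
])

```text
time_s: 12.6
position: [0.6072, 0.0439, 0.2529]
tool_rot: [[0.993, 0.119, -0.0], [0.119, -0.993, 0.002], [0.0, -0.002, -1.0]]
ft_force: [-0.2, 6.4, -3.9]
width: 0.019
```

```bash
cat > loc.py <<'E'
from h import *
from plant import env
o=env.get_obs();p=np.array(o["position"]);R=np.array(o["tool_rot"]);F=np.array(o["ft_force"])
xs=np.array([-.1175,.9931,0]);xs/=np.linalg.norm(xs);ys=np.cross([0,0,1],xs);H=np.array([.5832,.2541,.11])
hk=p+R@[0,-.298,-.016]-H
print("t",o["time_s"],"hook x,y,z",np.round([hk@xs,hk@ys,hk[2]+.11],4),"F x,y,z",np.round([F@xs,F@ys,F[2]],2))
E
python3 loc.py; python3 snap.py 8 top,scene
python3 - <<'E'
import cv2,numpy as np
a=cv2.imread("pics/top8.png")[190:250,90:180];b=cv2.imread("pics/scene8.png")[170:230,420:510]
cv2.imwrite("pics/c8.png",cv2.resize(np.vstack([a,b]),None,fx=5,fy=5,interpolation=cv2.INTER_CUBIC))
E
```

```text
t 12.6 hook x,y,z [0.0864 0.0014 0.2695] F x,y,z [ 6.42 -0.52 -3.94]
t 12.6 p [0.6072 0.0439 0.2529] F [-0.2425  6.4398 -3.9373] T [ 0.7457 -0.0887 -0.2178] w 0.019
[[0.9928417624283989, 0.11943698620814386, -0.00020274019516088227], [0.11943715516470393, -0.9928399184328859, 0.001913722117580663], [2.7280643337094477e-05, -0.0019242379521645196, -0.9999981482803207]]
j [ 0.2952  0.2874 -0.5424  1.5153  0.1476  1.3802 -0.1373]
```

View pics/c8.png

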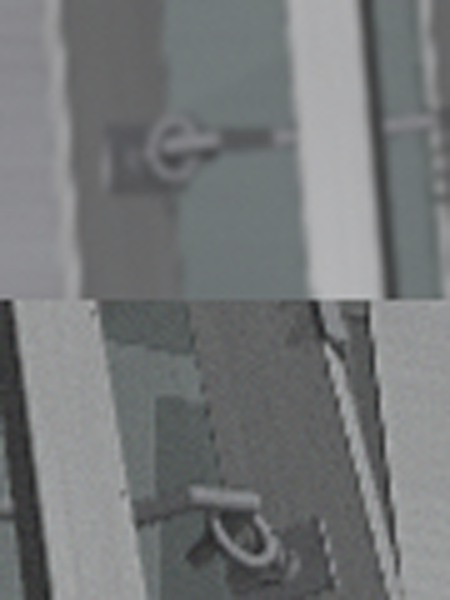

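Request:
arm_command([
  {"twist": [0,0,0],"dp": [0,0.11,-0.06],"jaw": 0},
  {"twist": [0,0,0],"dp": [0,0.11,-0.058],"jaw": 0},
  {"twist": [0,0,0],"dp": [0,0.11,-0.056],"jaw": 0},
  {"twist": [0,0,0],"dp": [0,0.11,-0.053],"jaw": 0},
  {"twist": [0,0,0],"dp": [0,0.11,-0.05],"jaw": 0},
  {"twist": [0,0,0],"dp": [0,0.108,-0.042],"jaw": 0},
  {"twist": [0,0,0],"dp": [0,0.108,-0.04],"jaw": 0},
  {"twist": [0,0,0],"dp": [0,0.108,-0.038],"jaw": 0},
  {"twist": [0,0,0],"dp": [0,0.108,-0.036],"jaw": 0},
  {"twist": [0,0,0],"dp": [0,0.111,-0.032],"jaw": 0},
  {"twist": [0,0,0],"dp": [0,0.111,-0.03],"jaw": 0},
  {"twist": [0,0,0],"dp": [0,0.111,-0.028],"jaw": 0},
  {"twist": [0,0,0],"dp": [0,0.111,-0.025],"jaw": 0},
])

```text
time_s: 14.0
position: [0.6139, -0.0133, 0.2744]
tool_rot: [[0.993, 0.119, -0.001], [0.119, -0.993, 0.001], [-0.001, -0.001, -1.0]]
ft_force: [-0.3, 6.0, -3.9]
width: 0.0195
```

```bash
python3 loc.py
```

```text
t 14.0 hook x,y,z [0.0288 0.0014 0.2908] F x,y,z [ 5.97 -0.43 -3.85]
```

Request:
arm_command([
  {"twist": [0,0,0],"dp": [0,0.113,-0.021],"jaw": 0},
  {"twist": [0,0,0],"dp": [0,0.113,-0.018],"jaw": 0},
  {"twist": [0,0,0],"dp": [0,0.113,-0.016],"jaw": 0},
  {"twist": [0,0,0],"dp": [0,0.113,-0.013],"jaw": 0},
  {"twist": [0,0,0],"dp": [0,0.114,-0.01],"jaw": 0},
  {"twist": [0,0,0],"dp": [0,0.114,-0.007],"jaw": 0},
  {"twist": [0,0,0],"dp": [0,0.114,-0.004],"jaw": 0},
  {"twist": [0,0,0],"dp": [0,0.114,0],"jaw": 0},
  {"twist": [0,0,0],"dp": [0,0.1,0.002],"jaw": 0},
  {"twist": [0,0,0],"dp": [0,0.1,0.004],"jaw": 0},
  {"twist": [0,0,0],"dp": [0,0.1,0.006],"jaw": 0},
])

```text
time_s: 15.1
position: [0.6197, -0.0613, 0.2775]
tool_rot: [[0.993, 0.119, -0.001], [0.119, -0.993, 0.001], [-0.001, -0.001, -1.0]]
ft_force: [-0.8, 4.9, -4.1]
width: 0.019
```

```bash
python3 loc.py;python3 snap.py 9 top,scene
python3 - <<'E'
import cv2,numpy as np
a=cv2.imread("pics/top9.png")[100:340,80:380];b=cv2.imread("pics/scene9.png")[60:390,320:560]
cv2.imwrite("pics/c9.png",cv2.resize(a,None,fx=2,fy=2,interpolation=cv2.INTER_CUBIC))
cv2.imwrite("pics/d9.png",cv2.resize(b,None,fx=1.8,fy=1.8,interpolation=cv2.INTER_CUBIC))
E
```

```text
t 15.1 hook x,y,z [-0.0196  0.0013  0.2939] F x,y,z [ 4.94  0.26 -4.06]
t 15.1 p [ 0.6197 -0.0613  0.2775] F [-0.8406  4.873  -4.0584] T [ 0.4128 -0.0335 -0.115 ] w 0.019
[[0.992906673563119, 0.11889441467245478, -0.0006750951904473085], [0.11889516306754494, -0.9929060824805019, 0.0012048121698123972], [-0.0005270606831283969, -0.001276531596551099, -0.9999990463366049]]
j [ 0.4133  0.2998 -0.4886  1.4432  0.1391  1.4339  0.0433]
```

View pics/c9.png

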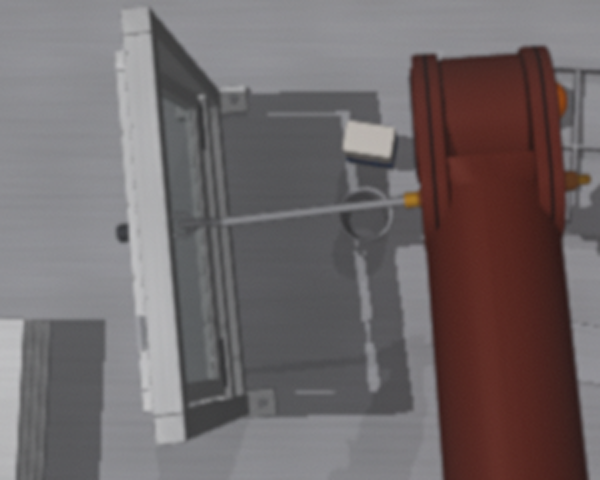

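View pics/d9.png

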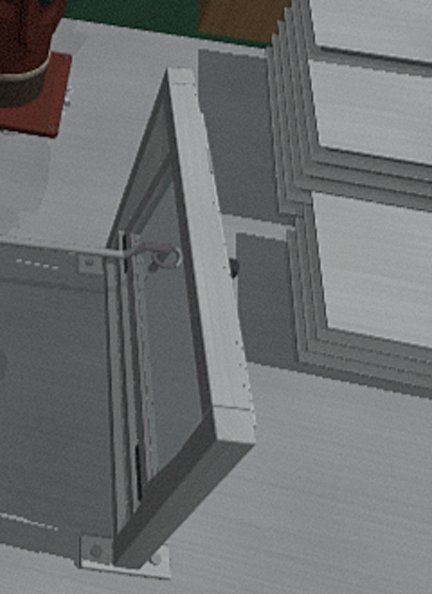

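The sash is nearly shut, with the hook through the ring at (165,258) in the scene crop. Now the slow pull, watching the force.

Request:
arm_command([
  {"twist": [0,0,0],"dp": [0,0.06,0.004],"jaw": 0},
  {"twist": [0,0,0],"dp": [0,0.06,0.005],"jaw": 0},
  {"twist": [0,0,0],"dp": [0,0.06,0.005],"jaw": 0},
  {"twist": [0,0,0],"dp": [0,0.06,0.006],"jaw": 0},
  {"twist": [0,0,0],"dp": [0,0.05,0.006],"jaw": 0},
])

```text
time_s: 15.7
position: [0.6211, -0.0741, 0.2767]
tool_rot: [[0.993, 0.117, -0.0], [0.117, -0.993, 0.0], [-0.0, -0.0, -1.0]]
ft_force: [-0.9, 4.8, -3.2]
width: 0.0192
```

Request:
arm_command([
  {"twist": [0,0,0],"dp": [0,0.04,0.006],"jaw": 0},
  {"twist": [0,0,0],"dp": [0,0.04,0.006],"jaw": 0},
])

```text
time_s: 15.9
position: [0.6216, -0.0767, 0.2764]
tool_rot: [[0.993, 0.118, 0.0], [0.118, -0.993, 0.001], [0.0, -0.001, -1.0]]
ft_force: [-1.0, 8.2, -4.7]
width: 0.019
```

```bash
python3 loc.py
```

```text
t 15.9 hook x,y,z [-0.035   0.0008  0.2926] F x,y,z [ 8.24 -0.01 -4.68]
```

Request:
arm_command([
  {"twist": [0,0,0],"dp": [0,0.04,0.006],"jaw": 0},
  {"twist": [0,0,0],"dp": [0,0,0],"jaw": 0},
])

```text
time_s: 16.1
position: [0.6218, -0.0774, 0.276]
tool_rot: [[0.993, 0.119, -0.0], [0.119, -0.993, 0.002], [0.0, -0.002, -1.0]]
ft_force: [-1.1, 8.8, -4.3]
width: 0.0192
```

Request:
arm_command([
  {"twist": [0,0,0],"dp": [0,0.04,0.006],"jaw": 0},
  {"twist": [0,0,0],"dp": [0,0,0],"jaw": 0},
])

```text
time_s: 16.3
position: [0.6219, -0.0783, 0.2758]
tool_rot: [[0.993, 0.119, -0.0], [0.119, -0.993, 0.003], [0.0, -0.003, -1.0]]
ft_force: [-1.1, 11.6, -4.9]
width: 0.019
```

Request:
arm_command([
  {"twist": [0,0,0],"dp": [0,0.03,0.005],"jaw": 0},
  {"twist": [0,0,0],"dp": [0,0,0],"jaw": 0},
])

```text
time_s: 16.5
position: [0.6221, -0.0788, 0.2756]
tool_rot: [[0.993, 0.12, -0.0], [0.12, -0.993, 0.003], [0.0, -0.003, -1.0]]
ft_force: [-0.9, 12.3, -5.3]
width: 0.0195
```

Request:
arm_command([
  {"twist": [0,0,0],"dp": [0,0.03,0.005],"jaw": 0},
  {"twist": [0,0,0],"dp": [0,0,0],"jaw": 0},
])

```text
time_s: 16.7
position: [0.6223, -0.0795, 0.2755]
tool_rot: [[0.993, 0.12, -0.0], [0.12, -0.993, 0.004], [0.0, -0.004, -1.0]]
ft_force: [-1.6, 13.6, -3.4]
width: 0.0193
```

Request:
arm_command([
  {"twist": [0,0,0],"dp": [0,0.03,0.004],"jaw": 0},
  {"twist": [0,0,0],"dp": [0,0,0],"jaw": 0},
])

```text
time_s: 16.9
position: [0.6224, -0.0803, 0.2753]
tool_rot: [[0.993, 0.121, -0.0], [0.121, -0.993, 0.004], [0.0, -0.004, -1.0]]
ft_force: [-0.9, 13.1, -4.1]
width: 0.0187
```

Request:
arm_command([
  {"twist": [0,0,0],"dp": [0,0.03,0.004],"jaw": 0},
  {"twist": [0,0,0],"dp": [0,0,0],"jaw": 0},
])

```text
time_s: 17.1
position: [0.6226, -0.0812, 0.2751]
tool_rot: [[0.993, 0.121, -0.0], [0.121, -0.993, 0.005], [0.0, -0.005, -1.0]]
ft_force: [-1.0, 15.0, -4.1]
width: 0.0192
```

Request:
arm_command([
  {"twist": [0,0,0],"dp": [0,0.025,0.003],"jaw": 0},
  {"twist": [0,0,0],"dp": [0,0,0],"jaw": 0},
])

```text
time_s: 17.3
position: [0.6227, -0.0819, 0.275]
tool_rot: [[0.993, 0.121, -0.0], [0.121, -0.993, 0.005], [0.0, -0.005, -1.0]]
ft_force: [-1.4, 15.3, -3.7]
width: 0.0188
```

```bash
python3 loc.py
```

```text
t 17.3 hook x,y,z [-0.0404  0.0014  0.2924] F x,y,z [15.34 -0.42 -3.66]
```

Request:
arm_command([
  {"twist": [0,0,0],"dp": [0,0.025,0.002],"jaw": 0},
  {"twist": [0,0,0],"dp": [0,0,0],"jaw": 0},
])

```text
time_s: 17.5
position: [0.6228, -0.0826, 0.2749]
tool_rot: [[0.993, 0.122, -0.0], [0.122, -0.993, 0.005], [0.0, -0.005, -1.0]]
ft_force: [-2.3, 16.0, -3.5]
width: 0.0191
```

Request:
arm_command([
  {"twist": [0,0,0],"dp": [0,0.025,0.002],"jaw": 0},
  {"twist": [0,0,0],"dp": [0,0,0],"jaw": 0},
])

```text
time_s: 17.7
position: [0.6229, -0.0833, 0.2748]
tool_rot: [[0.993, 0.122, -0.0], [0.122, -0.993, 0.005], [0.0, -0.005, -1.0]]
ft_force: [-1.2, 17.5, -4.4]
width: 0.0194
```

Request:
arm_command([
  {"twist": [0,0,0],"dp": [0,0.025,0.002],"jaw": 0},
  {"twist": [0,0,0],"dp": [0,0,0],"jaw": 0},
])

```text
time_s: 17.9
position: [0.623, -0.084, 0.2747]
tool_rot: [[0.993, 0.122, -0.0], [0.122, -0.993, 0.006], [0.0, -0.006, -1.0]]
ft_force: [-1.4, 17.2, -4.2]
width: 0.019
```

Request:
arm_command([
  {"twist": [0,0,0],"dp": [0,0.02,0.001],"jaw": 0},
  {"twist": [0,0,0],"dp": [0,0,0],"jaw": 0},
])

```text
time_s: 18.1
position: [0.6231, -0.0846, 0.2746]
tool_rot: [[0.992, 0.122, -0.0], [0.122, -0.992, 0.006], [0.0, -0.006, -1.0]]
ft_force: [-1.1, 18.1, -4.5]
width: 0.0189
```

Request:
arm_command([
  {"twist": [0,0,0],"dp": [0,0.02,0.001],"jaw": 0},
  {"twist": [0,0,0],"dp": [0,0,0],"jaw": 0},
])

```text
time_s: 18.3
position: [0.6232, -0.0851, 0.2746]
tool_rot: [[0.992, 0.123, -0.0], [0.123, -0.992, 0.006], [0.0, -0.006, -1.0]]
ft_force: [-1.6, 18.6, -4.7]
width: 0.0193
```

```bash
python3 loc.py; python3 snap.py 10 scene,top
python3 - <<'E'
import cv2,numpy as np
a=cv2.imread("pics/top10.png")[100:340,80:280];b=cv2.imread("pics/scene10.png")[60:390,320:560]
cv2.imwrite("pics/d10.png",cv2.resize(b,None,fx=1.8,fy=1.8,interpolation=cv2.INTER_CUBIC));cv2.imwrite("pics/c10.png",cv2.resize(a,None,fx=2.4,fy=2.4,interpolation=cv2.INTER_CUBIC))
E
```

```text
t 18.3 hook x,y,z [-0.0437  0.0016  0.2924] F x,y,z [18.63 -0.63 -4.68]
t 18.3 p [ 0.6232 -0.0851  0.2746] F [-1.5581 18.5717 -4.6846] T [ 3.2615  0.2197 -0.3133] w 0.0193
[[0.9924649613854157, 0.12252786974727134, -0.00047069888556417616], [0.12252840828849867, -0.9924452933415085, 0.006255308671350074], [0.00029930675255290085, -0.006265848664196607, -0.9999803245844318]]
j [ 0.4407  0.3132 -0.4773  1.4315  0.1371  1.4317  0.0872]
```

View pics/d10.png

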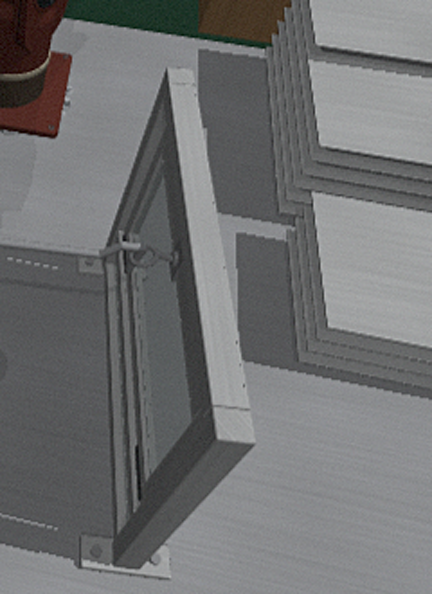

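The sash is almost flush and held by the catch, with the ring drawn out on its bolt at (143,257). I'll continue in small steps.

Request:
arm_command([
  {"twist": [0,0,0],"dp": [0,0.02,0.001],"jaw": 0},
  {"twist": [0,0,0],"dp": [0,0,0],"jaw": 0},
])

```text
time_s: 18.6
position: [0.6233, -0.0857, 0.2745]
tool_rot: [[0.992, 0.123, -0.001], [0.123, -0.992, 0.006], [0.0, -0.006, -1.0]]
ft_force: [-1.6, 18.8, -4.9]
width: 0.0192
```

Request:
arm_command([
  {"twist": [0,0,0],"dp": [0,0.02,0.001],"jaw": 0},
  {"twist": [0,0,0],"dp": [0,0,0],"jaw": 0},
])

```text
time_s: 18.8
position: [0.6234, -0.0869, 0.2745]
tool_rot: [[0.992, 0.123, -0.0], [0.123, -0.992, 0.006], [0.0, -0.006, -1.0]]
ft_force: [-1.5, 13.0, -3.7]
width: 0.0192
```

```bash
python3 loc.py
```

```text
t 18.8 hook x,y,z [-0.0455  0.0017  0.2922] F x,y,z [13.05 -0.   -3.71]
```

The force dropped from 18.8 to 13 N, so the catch has gone over. I'll hold briefly and check.

Request:
arm_command([
  {"twist": [0,0,0],"dp": [0,0,0],"jaw": 0},
  {"twist": [0,0,0],"dp": [0,0,0],"jaw": 0},
  {"twist": [0,0,0],"dp": [0,0,0],"jaw": 0},
])

```text
time_s: 19.1
position: [0.6234, -0.088, 0.2746]
tool_rot: [[0.993, 0.121, -0.0], [0.121, -0.993, 0.005], [0.0, -0.005, -1.0]]
ft_force: [-1.5, 15.0, -3.9]
width: 0.0191
```

```bash
python3 loc.py; python3 snap.py 11 scene,top
cat > sash.py <<'E'
from h import *
import sys
xs=np.array([-.1175,.9931,0]);xs/=np.linalg.norm(xs); ys=np.cross([0,0,1],xs); H=np.array([.5832,.2541,.11])
for n in sys.argv[1:]:
    im=load(n);X=cloud(im);L=np.stack([(X-H)@xs,(X-H)@ys,X[...,2]-.11],-1)
    m=(abs(L[...,1])<.18)&(L[...,2]>.02)&(L[...,2]<.205)&(abs(L[...,0])<.025)&((abs(L[...,1])>.03))
    # frame members of the sash: side stiles & rails
    P=L[m]
    A=np.c_[P[:,2],np.ones(len(P))]
    x=np.median(P[:,0]);k=np.abs(P[:,0]-x)<.012
    for _ in range(5):
        c=np.linalg.lstsq(A[k],P[k,0],rcond=None)[0]; k=abs(P[:,0]-A@c)<.005
    print(n,len(P),k.sum(),"slope(angle)",c[0],"offset",c[1])
E
python3 sash.py scene10 scene11 top10 top11
python3 - <<'E'
import cv2
b=cv2.imread("pics/scene11.png")[60:390,320:560]
cv2.imwrite("pics/d11.png",cv2.resize(b,None,fx=1.8,fy=1.8,interpolation=cv2.INTER_CUBIC))
E
```

```text
t 19.1 hook x,y,z [-0.0465  0.0015  0.292 ] F x,y,z [15.02 -0.31 -3.87]
t 19.1 p [ 0.6234 -0.088   0.2746] F [-1.4606 14.951  -3.8727] T [ 2.7198  0.3022 -0.0567] w 0.0191
[[0.9925959978420164, 0.12146213245965522, -0.00036803038618532546], [0.12146250001096584, -0.9925845290911844, 0.004776368905110512], [0.00021484668506570166, -0.004785706550215819, -0.999988525361025]]
j [ 0.4428  0.3138 -0.4755  1.4304  0.1383  1.4319  0.0898]
scene10 3785 3695 slope(angle) -0.00035163407544751556 offset -0.0014907859716339737
scene11 3852 3747 slope(angle) -0.028016255444411733 offset -0.0012207092560795568
top10 2172 2146 slope(angle) 0.01288765587859726 offset -0.0006689202268401654
top11 2209 2161 slope(angle) -0.023913570041236502 offset 0.0002751513729478063
```

View pics/d11.png

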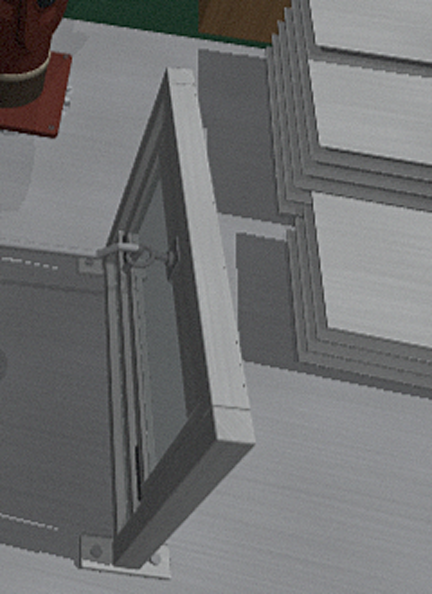

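The sash fit moved by about -0.03 rad in both views at the crest, so the vent is home. Now I'll slacken the pull.

Request:
arm_command([
  {"twist": [0,0,0],"dp": [0,-0.06,0],"jaw": 0},
  {"twist": [0,0,0],"dp": [0,-0.06,0],"jaw": 0},
  {"twist": [0,0,0],"dp": [0,-0.06,0],"jaw": 0},
  {"twist": [0,0,0],"dp": [0,-0.06,0],"jaw": 0},
  {"twist": [0,0,0],"dp": [0,-0.06,0],"jaw": 0},
  {"twist": [0,0,0],"dp": [0,0,0],"jaw": 0},
  {"twist": [0,0,0],"dp": [0,0,0],"jaw": 0},
])

```text
time_s: 19.9
position: [0.622, -0.0813, 0.2747]
tool_rot: [[0.993, 0.116, 0.0], [0.116, -0.993, -0.001], [0.0, 0.001, -1.0]]
ft_force: [-0.0, -0.4, -2.2]
width: 0.019
```

```bash
python3 loc.py
```

```text
t 19.9 hook x,y,z [-0.0396  0.0005  0.2905] F x,y,z [-0.38  0.06 -2.24]
```

Request:
arm_command([
  {"twist": [0,0,0],"dp": [0,-0.06,0],"jaw": 0},
  {"twist": [0,0,0],"dp": [0,-0.06,0],"jaw": 0},
  {"twist": [0,0,0],"dp": [0,0,0],"jaw": 0},
  {"twist": [0,0,0],"dp": [0,0,0],"jaw": 0},
])

```text
time_s: 20.3
position: [0.6214, -0.0756, 0.2746]
tool_rot: [[0.993, 0.117, 0.0], [0.117, -0.993, -0.0], [0.0, 0.0, -1.0]]
ft_force: [-0.5, 0.0, -2.2]
width: 0.0191
```

```bash
python3 loc.py; python3 snap.py 12 scene,top; python3 sash.py scene12 top12
python3 - <<'E'
import cv2,numpy as np
b=cv2.imread("pics/scene12.png")[170:230,350:440];a=cv2.imread("pics/top12.png")[180:240,140:230]
cv2.imwrite("pics/d12.png",cv2.resize(np.vstack([a,b]),None,fx=5,fy=5,interpolation=cv2.INTER_CUBIC))
E
```

```text
t 20.3 hook x,y,z [-0.0339  0.0008  0.2906] F x,y,z [ 0.08  0.51 -2.25]
t 20.3 p [ 0.6214 -0.0756  0.2746] F [-0.5203  0.0186 -2.2493] T [-0.0557 -0.0073 -0.0061] w 0.0191
[[0.9930747458913676, 0.11748424254633114, 4.273301389820919e-05], [0.1174842438943457, -0.9930747461821092, -3.0527255115519355e-05], [3.885060548631823e-05, 3.5336301943811956e-05, -0.9999999986209881]]
j [ 0.4274  0.3061 -0.4808  1.4405  0.1413  1.4292  0.0635]
scene12 3801 3708 slope(angle) -0.027314326576536024 offset -0.0012924528650994642
top12 2200 2153 slope(angle) -0.0242016690932009 offset 0.00032722234506187947
```

View pics/d12.png

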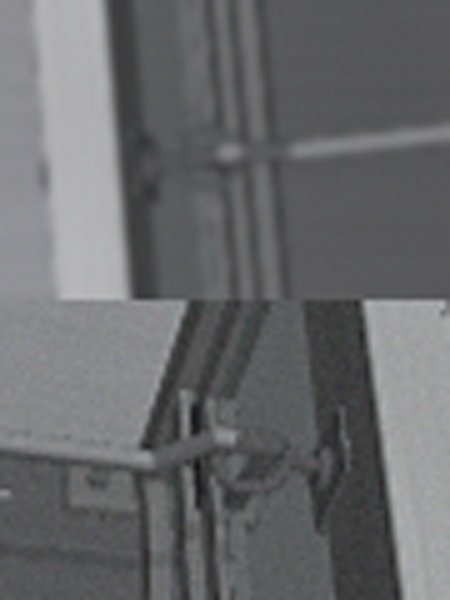

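The vent stays home with the pull released. Now I'll lift the prong out of the ring.

Request:
arm_command([
  {"twist": [0,0,0],"dp": [0,0,-0.08],"jaw": 0},
  {"twist": [0,0,0],"dp": [0,0,-0.08],"jaw": 0},
  {"twist": [0,0,0],"dp": [0,0,-0.08],"jaw": 0},
  {"twist": [0,0,0],"dp": [0,0,-0.08],"jaw": 0},
])

```text
time_s: 20.8
position: [0.6215, -0.0756, 0.2878]
tool_rot: [[0.993, 0.117, 0.0], [0.117, -0.993, 0.0], [0.0, 0.0, -1.0]]
ft_force: [-0.2, -0.3, -2.0]
width: 0.0191
```

Request:
arm_command([
  {"twist": [0,0,0],"dp": [0,0,-0.08],"jaw": 0},
  {"twist": [0,0,0],"dp": [0,0,-0.08],"jaw": 0},
  {"twist": [0,0,0],"dp": [0,0,-0.08],"jaw": 0},
  {"twist": [0,0,0],"dp": [0,0,0],"jaw": 0},
])

```text
time_s: 21.2
position: [0.6216, -0.0756, 0.2976]
tool_rot: [[0.993, 0.117, 0.001], [0.117, -0.993, -0.0], [0.001, 0.0, -1.0]]
ft_force: [0.9, 0.3, -2.0]
width: 0.0191
```

Request:
arm_command([
  {"twist": [0,0,0],"dp": [0,0,-0.1],"jaw": 0},
  {"twist": [0,0,0],"dp": [0,0,-0.1],"jaw": 0},
  {"twist": [0,0,0],"dp": [0,0,-0.1],"jaw": 0},
  {"twist": [0,0,0],"dp": [0,0,-0.1],"jaw": 0},
  {"twist": [0,0,0],"dp": [0,0,0],"jaw": 0},
])

```text
time_s: 21.7
position: [0.6217, -0.0756, 0.3138]
tool_rot: [[0.993, 0.117, 0.001], [0.117, -0.993, -0.0], [0.001, 0.0, -1.0]]
ft_force: [0.4, 0.1, -2.8]
width: 0.0191
```

```bash
python3 loc.py; python3 snap.py 13 scene
python3 - <<'E'
import cv2,numpy as np
b=cv2.imread("pics/scene13.png")[150:230,340:440]
cv2.imwrite("pics/d13.png",cv2.resize(b,None,fx=6,fy=6,interpolation=cv2.INTER_CUBIC))
E
```

```text
t 21.7 hook x,y,z [-0.0339  0.0005  0.3297] F x,y,z [ 0.01 -0.42 -2.78]
t 21.7 p [ 0.6217 -0.0756  0.3138] F [ 0.4174  0.0596 -2.7776] T [-0.0568 -0.0052  0.0128] w 0.0191
[[0.9930854533581631, 0.11738878962511211, 0.0010744295059028233], [0.11738891657480222, -0.9930860180109717, -5.5646257345169557e-05], [0.0010604686728535272, 0.00018138760433726722, -0.9999994212521979]]
j [ 0.4238  0.2952 -0.4815  1.3746  0.1356  1.5033  0.0688]
```

View pics/d13.png

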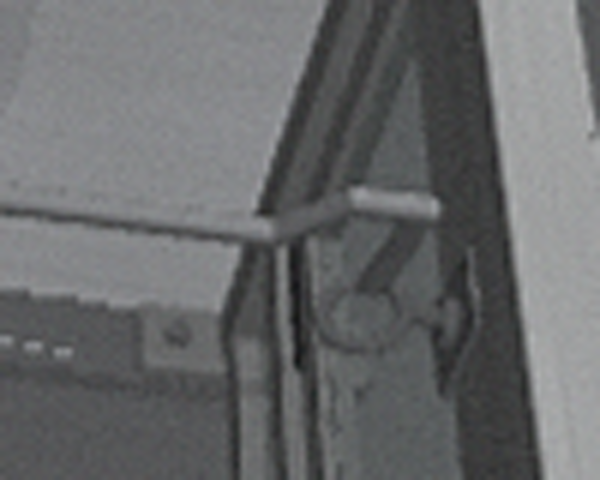

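The prong tip (380,285) is clear above the ring (365,320). Backing away and returning over the rest.

Request:
arm_command([
  {"twist": [0,0,0],"dp": [0,0.1,-0.05],"jaw": 0},
  {"twist": [0,0,0],"dp": [0,0.2,0],"jaw": 0},
  {"twist": [0,0,0],"dp": [0,0.4,0],"jaw": 0},
  {"twist": [0,0,0],"dp": [0,0.4,0],"jaw": 0},
  {"twist": [0,0,0],"dp": [0,0.4,0],"jaw": 0},
  {"twist": [0,0,0],"dp": [-0.24,0.1,0],"jaw": 0},
  {"twist": [0,0,0],"dp": [-0.478,0.203,0],"jaw": 0},
  {"twist": [0,0,0],"dp": [-0.478,0.203,0],"jaw": 0},
  {"twist": [0,0,0],"dp": [-0.478,0.203,0],"jaw": 0},
  {"twist": [0,0,0],"dp": [-0.478,0.203,0],"jaw": 0},
  {"twist": [0,0,0],"dp": [-0.478,0.203,0],"jaw": 0},
  {"twist": [0,0,0],"dp": [-0.478,0.203,0],"jaw": 0},
  {"twist": [0,0,0],"dp": [-0.478,0.203,0],"jaw": 0},
  {"twist": [0,0,0],"dp": [-0.478,0.203,0],"jaw": 0},
  {"twist": [0,0,0],"dp": [-0.478,0.203,0],"jaw": 0},
  {"twist": [0,0,0],"dp": [-0.24,0.1,0],"jaw": 0},
  {"twist": [0,0,0],"dp": [0,0,0],"jaw": 0},
])

```text
time_s: 23.45
position: [0.4469, -0.2393, 0.3153]
tool_rot: [[0.993, 0.115, 0.0], [0.115, -0.993, -0.001], [0.0, 0.001, -1.0]]
ft_force: [-0.3, -0.2, -2.1]
width: 0.0192
```

Request:
arm_command([
  {"twist": [0,0,0.317],"dp": [0,0,0],"jaw": 0},
  {"twist": [0,0,0.634],"dp": [0,0,0],"jaw": 0},
  {"twist": [0,0,0.634],"dp": [0,0,0],"jaw": 0},
  {"twist": [0,0,0.634],"dp": [0,0,0],"jaw": 0},
  {"twist": [0,0,0.634],"dp": [0,0,0],"jaw": 0},
  {"twist": [0,0,0.317],"dp": [0,0,0],"jaw": 0},
  {"twist": [0,0,0],"dp": [0,0,0.5],"jaw": 0},
  {"twist": [0,0,0],"dp": [0,0,0.5],"jaw": 0},
  {"twist": [0,0,0],"dp": [0,0,0.5],"jaw": 0},
  {"twist": [0,0,0],"dp": [0,0,0.5],"jaw": 0},
  {"twist": [0,0,0],"dp": [0,0,0],"jaw": 0},
  {"twist": [0,0,0],"dp": [0,0,0],"jaw": 0},
])

```text
time_s: 24.65
position: [0.4484, -0.2378, 0.2353]
tool_rot: [[0.987, -0.158, -0.0], [-0.158, -0.987, 0.0], [-0.0, -0.0, -1.0]]
ft_force: [0.4, -0.6, -1.8]
width: 0.0191
```

```bash
python3 snap.py 14 scene,top; python3 sash.py scene14 top14;python3 - <<'E'
from plant import env
from pole import *
np.set_printoptions(precision=4,suppress=True)
o=env.get_obs();polefit("14",o["position"],o["tool_rot"])
E
```

```text
t 24.65 p [ 0.4484 -0.2378  0.2353] F [ 0.4389 -0.602  -1.7877] T [-0.1057 -0.0219 -0.0014] w 0.0191
[[0.9874843081585374, -0.15771719197269288, -0.0001688102585503292], [-0.1577171051412854, -0.987484237550642, 0.00044196705760531964], [-0.0002364032727252218, -0.0004098112688115476, -0.999999888084102]]
j [ 0.7426  0.0619 -0.3551  1.7831  0.022   1.3008  0.2238]
scene14 3876 3772 slope(angle) -0.027461525146123177 offset -0.001267120988337124
top14 2198 2141 slope(angle) -0.024784360035829647 offset 0.0004172468681939305
top 294 slope y,z -0.001861339008798855 -0.033470824057163284 at298 y,z(top surf ~+.003) -0.00028951272408865233 -0.00891306835172858 tip x [0.3042 0.3044 0.3045] hook z -0.009469597135036346 0.013600366530631453
scene 290 slope y,z -0.005484538643029214 -0.02917807733091824 at298 y,z(top surf ~+.003) -0.0022539822860569675 -0.010033651603124867 tip x [0.3035 0.3039 0.3045] hook z -0.03095056932354509 0.011308479586413463
```

View pics/scene14.png

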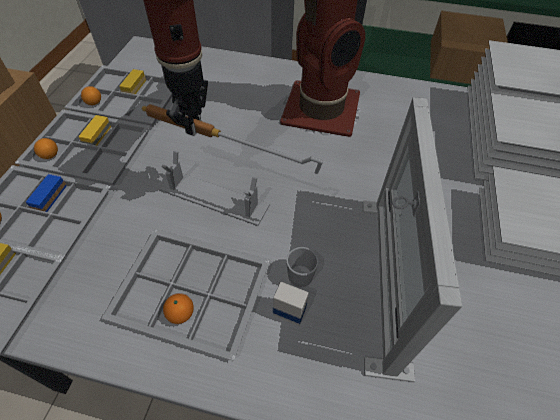

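The vent still reads home and the bystanders have not moved. The pole sagged about 0.03 rad nose-down in the grip, so I'll level it and lower it into the notches.

Request:
arm_command([
  {"twist": [0.36,0,0],"dp": [0,0,0],"jaw": 0},
  {"twist": [0,0,0],"dp": [0,0.016,0.5],"jaw": 0},
  {"twist": [0,0,0],"dp": [0,0.016,0.5],"jaw": 0},
  {"twist": [0,0,0],"dp": [0,0.016,0.5],"jaw": 0},
  {"twist": [0,0,0],"dp": [0,0.01,0.3],"jaw": 0},
  {"twist": [0,0,0],"dp": [0,0,0],"jaw": 0},
  {"twist": [0,0,0],"dp": [0,0,0],"jaw": 0},
])

```text
time_s: 25.45
position: [0.4484, -0.2385, 0.1637]
tool_rot: [[0.987, -0.158, 0.006], [-0.159, -0.987, 0.031], [0.001, -0.032, -0.999]]
ft_force: [1.1, -0.4, -2.5]
width: 0.0194
```

```bash
python3 snap.py 15 scene,top
python3 - <<'E'
from plant import env
from pole import *
np.set_printoptions(precision=4,suppress=True)
o=env.get_obs();polefit("15",o["position"],o["tool_rot"])
im=load("scene15");X=cloud(im)
c=np.array([.4484,-.2376,.085]);d=np.array([.159,.9873,0]);l=np.cross([0,0,1],d)
Z=X-c;m=(abs(Z@l)<.012)&(Z@d>.15)&(Z@d<.25)&(X[...,2]>.115)&(X[...,2]<.2);P=X[m];print(np.c_[(P-c)@d,(P-c)@l,P[:,2]][::12])
E
```

```text
t 25.45 p [ 0.4484 -0.2385  0.1637] F [ 1.1059 -0.3769 -2.5059] T [-0.1076  0.0517 -0.0019] w 0.0194
[[0.9873477394207937, -0.158466085523756, 0.005739442431614682], [-0.15856832631943635, -0.9868561876612089, 0.03116008284709143], [0.0007261879239898779, -0.03167593113962826, -0.9994979279806121]]
j [ 0.75    0.1231 -0.3493  1.8707  0.0121  1.1621  0.2389]
top 259 slope y,z -0.0007981449065157667 -0.03445268395267073 at298 y,z(top surf ~+.003) -0.00015518366145735995 -0.00859601586469613 tip x [0.3034 0.3037 0.3042] hook z -0.012134361451805558 0.014163846340483162
scene 253 slope y,z -0.007088956124513653 -0.02912850994611176 at298 y,z(top surf ~+.003) -0.0025768837712037444 -0.009455025889650057 tip x [0.3026 0.3033 0.3042] hook z -0.028405805788523624 0.011290433709749003
[[ 0.1502 -0.      0.1845]
 [ 0.1601  0.0001  0.182 ]
 [ 0.1678 -0.0004  0.1824]
 [ 0.1759 -0.0016  0.1839]
 [ 0.1839 -0.003   0.1854]
 [ 0.19    0.0001  0.1816]
 [ 0.2007 -0.0021  0.1852]
 [ 0.2094  0.0007  0.1829]
 [ 0.2174 -0.0012  0.185 ]
 [ 0.2246 -0.0008  0.1845]
 [ 0.2321 -0.0015  0.1853]
 [ 0.2391 -0.0009  0.1844]
 [ 0.2463 -0.001   0.1845]
 [ 0.2453 -0.004   0.1804]]
```

Request:
arm_command([
  {"twist": [0,0,0],"dp": [0,0.016,0.5],"jaw": 0},
  {"twist": [0,0,0],"dp": [0,0.016,0.5],"jaw": 0},
  {"twist": [0,0,0],"dp": [0,0.012,0.4],"jaw": 0},
  {"twist": [0,0,0],"dp": [0,0.01,0.3],"jaw": 0},
  {"twist": [0,0,0],"dp": [0,0.01,0.3],"jaw": 0},
  {"twist": [0,0,0],"dp": [0,0.005,0.15],"jaw": 0},
  {"twist": [0,0,0],"dp": [0,0,0.1],"jaw": 0},
  {"twist": [0,0,0],"dp": [0,0,0.07],"jaw": 0},
  {"twist": [0,0,0],"dp": [0,0,0],"jaw": 0},
  {"twist": [0,0,0],"dp": [0,0,0],"jaw": 0},
])

```text
time_s: 26.55
position: [0.4483, -0.2382, 0.0705]
tool_rot: [[0.987, -0.158, 0.006], [-0.158, -0.987, 0.031], [0.001, -0.031, -1.0]]
ft_force: [1.1, -0.1, -2.2]
width: 0.0192
```

```bash
python3 snap.py 16 scene,top
```

```text
t 26.55 p [ 0.4483 -0.2382  0.0705] F [ 1.1007 -0.0734 -2.2059] T [-0.134  -0.0189  0.0694] w 0.0192
[[0.9873922942699908, -0.15819612420734758, 0.005517563050615558], [-0.15829123622851066, -0.98691427397782, 0.03072621603911782], [0.0005845934432791652, -0.031212210825350587, -0.9995126092981019]]
j [ 0.7356  0.2269 -0.3465  1.9653  0.0558  0.9699  0.2064]
```

View pics/scene16.png

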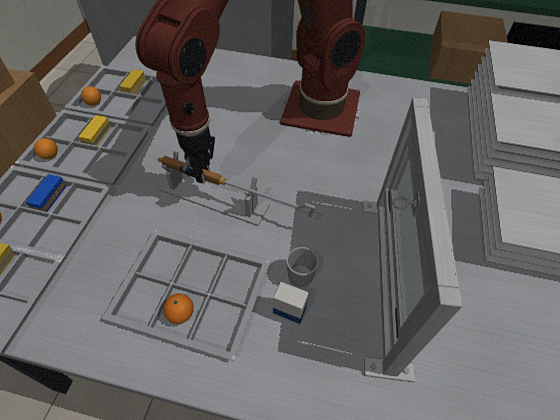

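Still about 2–3 mm above the seat. I'll lower until the rest takes the weight.

Request:
arm_command([
  {"twist": [0,0,0],"dp": [0,0,0.05],"jaw": 0},
  {"twist": [0,0,0],"dp": [0,0,0.03],"jaw": 0},
  {"twist": [0,0,0],"dp": [0,0,0],"jaw": 0},
])

```text
time_s: 26.95
position: [0.4483, -0.2382, 0.0679]
tool_rot: [[0.987, -0.158, 0.005], [-0.158, -0.987, 0.03], [0.0, -0.031, -1.0]]
ft_force: [-4.2, 1.5, 10.4]
width: 0.0191
```

Request:
arm_command([
  {"twist": [0,0,0],"dp": [0,0,-0.02],"jaw": 0},
  {"twist": [0,0,0],"dp": [0,0,0],"jaw": 0.3},
  {"twist": [0,0,0],"dp": [0,0,0],"jaw": 0.4},
  {"twist": [0,0,0],"dp": [0,0,0],"jaw": 0.6},
  {"twist": [0,0,0],"dp": [0,0,0],"jaw": 0.8},
  {"twist": [0,0,0],"dp": [0,0,0],"jaw": 0.8},
])

```text
time_s: 27.55
position: [0.448, -0.238, 0.0676]
tool_rot: [[0.987, -0.158, 0.005], [-0.158, -0.987, 0.031], [-0.0, -0.031, -1.0]]
ft_force: [0.1, 0.1, 0.0]
width: 0.0684
```

Request:
arm_command([
  {"twist": [0,0,0],"dp": [0,0,-0.2],"jaw": 0.8},
  {"twist": [0,0,0],"dp": [0,0,-0.4],"jaw": 0.8},
  {"twist": [0,0,0],"dp": [0,0,-0.5],"jaw": 0.8},
  {"twist": [0,0,0],"dp": [0,0,-0.5],"jaw": 0.8},
  {"twist": [0,0,0],"dp": [0,0,-0.5],"jaw": 0.8},
  {"twist": [0,0,0],"dp": [0,0,-0.5],"jaw": 0.8},
  {"twist": [0,0,0],"dp": [0,0,-0.5],"jaw": 0.8},
  {"twist": [0,0,0],"dp": [0,0,-0.5],"jaw": 0.8},
  {"twist": [0,0,0],"dp": [0,0.5,0],"jaw": 0.8},
  {"twist": [0,0,0],"dp": [0,0.5,0],"jaw": 0.8},
  {"twist": [0,0,0],"dp": [0,0.5,0],"jaw": 0.8},
  {"twist": [0,0,0],"dp": [0,0.5,0],"jaw": 0.8},
  {"twist": [0,0,0],"dp": [0,0.5,0],"jaw": 0.8},
  {"twist": [0,0,0],"dp": [0,0.5,0],"jaw": 0.8},
  {"twist": [0,0,0],"dp": [0,0,0],"jaw": 0.8},
  {"twist": [0,0,0],"dp": [0,0,0],"jaw": 0.8},
])

```text
time_s: 29.15
position: [0.4283, -0.361, 0.2079]
tool_rot: [[0.987, -0.159, 0.005], [-0.159, -0.987, 0.032], [-0.0, -0.032, -0.999]]
ft_force: [0.0, 0.6, 0.3]
width: 0.0686
```

```bash
python3 snap.py 17 scene,top; python3 sash.py scene17 top17
python3 - <<'E'
from h import *
np.set_printoptions(precision=4,suppress=True)
# compare pole & bystanders before/after
o=np.array([.4484,-.2376,.085]);d=np.array([.159,.9873,0]);d/=np.linalg.norm(d);l=np.cross([0,0,1],d)
for n in ("scene0","scene17","top0","top17"):
    X=cloud(load(n));Z=X-o;s=Z@d;q=Z@l
    m=(abs(q)<.012)&(abs(Z[...,2])<.03)&(((s>.1)&(s<.12))|((s>.155)&(s<.255)));P=np.c_[s[m],q[m],X[m][:,2]]
    if len(P)<20: print(n,"few");continue
    t=(abs(q)<.015)&(X[...,2]>.06)&(s>.28)&(s<.35)
    print(n,len(P),"lat fit",np.polyfit(P[:,0],P[:,1],1),"z fit",np.polyfit(P[:,0],P[:,2],1),"tip s",np.sort(s[t])[-3:])
for n in ("scene","top"):
    a=cv2.imread(f"pics/{n}0.png");b=cv2.imread(f"pics/{n}17.png")
    cv2.imwrite(f"pics/diff{n}.png",cv2.convertScaleAbs(cv2.absdiff(a,b),alpha=3))
E
```

```text
t 29.15 p [ 0.4283 -0.361   0.2079] F [0.0131 0.6371 0.33  ] T [ 0.0395  0.0062 -0.0135] w 0.0686
[[0.9872818893450359, -0.15890007729807318, 0.0050235849711549865], [-0.15897945956257697, -0.9867790672650654, 0.03150561608155432], [-4.907633851924895e-05, -0.03190357099375715, -0.9994909503088857]]
j [ 0.8646  0.1925 -0.2562  1.6946  0.0207  1.2748  0.4468]
scene17 3876 3773 slope(angle) -0.02774803484747306 offset -0.0012250927144992453
top17 2212 2175 slope(angle) -0.02284244057983268 offset 0.0001445705442208517
scene0 163 lat fit [-0.0024 -0.0009] z fit [-0.0029  0.0874] tip s [0.3019 0.3021 0.3023]
scene17 161 lat fit [-0.0011 -0.0014] z fit [-0.0061  0.0879] tip s [0.3011 0.3015 0.3025]
top0 160 lat fit [-0.0025  0.0008] z fit [0.0014 0.0872] tip s [0.3037 0.3041 0.3046]
top17 161 lat fit [-0.0014  0.0004] z fit [0.0043 0.0869] tip s [0.3021 0.3041 0.3047]
```

View pics/scene17.png

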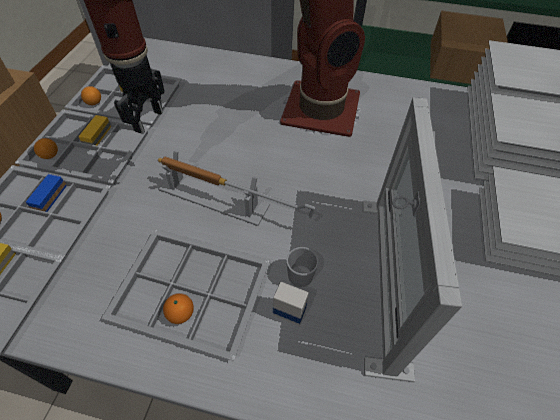

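View pics/diffscene.png

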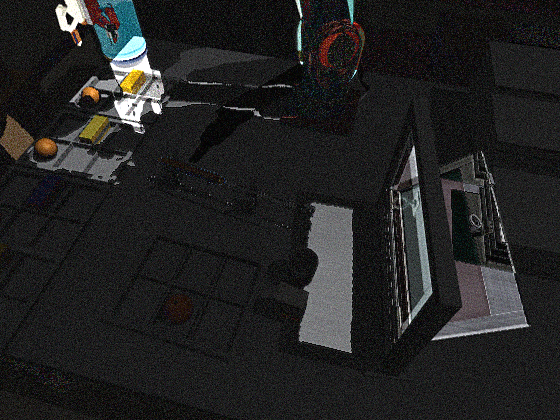

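The pole lies exactly as before, the bystanders are unmoved and the vent is flush. I'll hand the job in.

```bash
python3 -c "
from plant import env
print(env.close_job())"
```

```text
the job is handed in; nothing more can be done
None
```

The vent is shut and caught, and the pole is back in its rest. I handed the job in at about 29 s of the 67 s allowed.

- **Closing the vent:** I put the hook through the ring eye and drew the vent along its arc at about 5–7 N. Against the catch I pulled in sub-millimetre to 1.6 mm steps. The highest reading was 18.8 N, under the 25 N limit. It then fell to 13 N as the catch went over.
- **Vent home:** Both cameras showed the sash swing about 0.03 rad further in at that moment. The fitted angle stayed the same after I released the pull, unhooked and put the pole back.
- **Angle reading:** My fitted angle reads about -0.025 rad instead of the expected -0.01 to 0. I put this down to screen-frame points in the fit, so I relied on the change in angle and the force drop.
- **Pole:** It sagged about 0.03 rad nose-down in the grip, so I levelled it before laying it down. The final fit agrees with where it started to about 1 mm along its length, sideways and in height. The rest pushed back with about 10 N as the pole seated.
- **Everything else:** The before-and-after scene difference shows no movement of the tray, orange, carton or cup. The hand stayed clear of the screen, and the wrist force read near zero at the end with the gripper clear of everything.

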